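# Refill the connector feeder and stage the first connector

## Robot

A 6-joint arm with a two-finger parallel gripper is mounted at the origin on the work surface. World frame = base frame: x ahead of the robot, y to its left, z up, the work surface at z = 0. Lengths are in m, angles in degrees, forces in N, time in s.
With the tool pointing down it reaches from about 0.4 to 0.825 m from the base axis. Payload 7 kg.
Tool frame: the origin (TCP) lies at the centre of the arm's flange, where the gripper is bolted on; the fingertips stand 178 mm ahead of it and the grasp point (between the pads) lies 159 mm ahead of it (tip_reach is the distance from the TCP to the fingertips, in m); z points along the fingers, y is the line along which they close (so a half turn about z gives the same grasp; the last joint's range is limited). The gripper opens to 88 mm and grips with 3 to 60 N. Pads are 19 mm wide; open, the fingers measure 130 mm over their backs; the gripper's body (78 mm by 193 mm) begins 47 mm behind the grasp point.
Start: joints at [-60.098, 20.546, 0.682, 0, -70.136, -16.507], TCP at [0.156, -0.657, 0.405] pointing down, gripper open.
Joint ranges: [-176.03, 176.03], [-82.01, 121.73], [-58.28, 71.71], [-173.87, 95.51], [-174.79, -0.11], [-173.66, 173.66]. Speed limits (degrees/s): [136.94, 136.94, 172.46, 180, 180, 180].

## Interface

Orientations are given as [roll, pitch, yaw] about the fixed x, y, z axes, in that order (R = Rz(yaw) Ry(pitch) Rx(roll)).
In Python, from plant import * gives the robot as it stands.
- The arm moves only by the shell command python3 -m handwheel 'ROWS'. ROWS is JSON, a list of rows, each a list of 7 numbers: the opening, from -1 (shut) to 1 (fully open), then the shift along the tool's x, y, z as a fraction of full scale, then the turn, a rotation vector about the tool's x, y, z as a fraction of full scale. A call has 1 to 5 rows; each row shifts and turns the commanded pose from where the row before left it, along the tool's axes as they then stand; what a row does not reach is not made up. Full scale, the value 1, is 0.025 m for a shift and 6 degrees for a turn. A row lasts 1/8 s, in which the tool goes at most 62.5 mm and 10.7 degrees, less where a joint would pass 70% of its speed; a pose out of reach is approached as far as the arm can. A call with a number of a shift or a turn outside -1 to 1 is refused whole. A call with a gripper value outside its range is refused whole. The fingers move at their own pace and stop on an object; the grip force is fixed at half the most. Time passes only in rows, so rows that do not move let the fingers close. It gives the time, the measured TCP pose, the force, the opening and the grip force at its end, in the units of the state.
- get_obs(): the state, without advancing time (a new reading comes with each control period).
- snapshot(name): name is "scene" or "side" or "wrist"; returns a dict with "color" (420x560x3 uint8, red, green, blue), "fx", "fy", "cx", "cy" (pixels), "R" (3x3) and "t" (3): a world point X has camera coordinates R X + t; the wrist camera has in their place "tool_from_camera" (4x4, takes a point from camera to tool coordinates, whose origin is the TCP and whose axes are the flange's). Camera axes: x right, y down, z forward; pixel columns grow to the right and rows downward; lengths in m; the calibration is good to about 2 mm. The wrist camera is an equidistant fisheye: a pixel r from the principal point sees the ray r / f radians off the axis. A picture is of the moment at which its call begins: read the wrist's pose just before it. There is no depth.
- close_job(): hands the job in; it is judged then, once.
The state is a dict: "clock": time; "joint_pos": joint angles; "qvel": joint speeds; "tau": joint torques, N m; "tool_pos": TCP position; "orientation": TCP orientation; "force": force on the tool from outside, world axes, zero at the start; "moment": the same for the moment, N m; "opening": finger opening in m; "gripper_force": force on a finger pad.
Only numpy, scipy, OpenCV 4.12 (cv2) and the standard library are available. Lean on these libraries where they do the work, as an engineer would, in place of code of your own. Each camera call takes 0.05 s, during which the arm holds its last target. There are 200 camera calls.

## Task

Refill the sloped gravity feeder: first slide its gate fully shut, then feed in every loose connector housing at the raised end, base down on the chute and brass nose leading downhill, so that they all queue behind the shut gate. Then slide the gate fully open so that the queue runs down to the bottom stop, take the front housing out at the bottom, and stand it base down on the bench midway between the opened control unit and its cover, nose pointing squarely at the control unit; the rest stay in the feeder. If a housing gets knocked, put it right, and leave the solder spool, the jar and the driver where they are.

Things in the scene. Friction and masses are not known exactly. Their poses are not given: they have to be found in the camera images.
- feeder: the gravity feeder, bolted down: slippery aluminium chute on a grey foot plate (90 x 340 mm). Origin: centre of the foot's underside. The chute is centred on x = 0, runs along y and falls at 25 degrees towards -y; raised loading mouth at +y. v is the distance up the slope from the bottom stop: floor at y = -0.156 + v cos25, z = 0.035 + v sin25 (m, feeder frame). Walls 12 mm high, 40 mm apart
- feeder_mouth (a point): point on the chute floor in the loading mouth, v = 305 mm: put a housing's underside centre here and let go; it slides down by itself. The mouth is open above from v = 274 to 345 mm; its walls are 12 mm high, 4 mm thick and spread from 40 to 45 mm apart. Fingers must stay above the walls. Axes as feeder
- feeder_stop (a point): point on the chute floor at the bottom stop (v = 0, 12 mm high). Outlet pocket, open above: v = 0 to 60 mm; gate blade: v = 60 to 64. From v = 70 to 274 lips 10 mm above the floor, 30 mm apart, overhang the walls: flanges slide under them and cannot be lifted out. Five housings (250 mm) fit behind the shut gate, the fifth lying in the mouth. Axes as feeder
- gate (a joint): travel of the feeder's gate, a steel blade that slides level across the chute: 0 = fully shut (across the chute), 0.045 m = fully open (drawn out along the feeder's -x, towards the robot). It stays where it is left; moving it takes about 2 to 4 N. It starts more or less open
- gate_knob (a point): centre of the gate's black upright knob, 14 x 14 mm and 46 mm tall (the point is 21 mm below its top), standing beside the chute on its -x side; 52 mm from the chute's centre line when shut, 97 mm when open. The knob and blade slide along the feeder's x axis
- unit: the opened control unit, fixed: black tray with an orange rim and a green circuit board with brass terminals, 146 mm (x) by 106 mm (y), 38 mm high with its parts. Origin: centre of its underside, on the bench. The cover lies on its +y side; the spot midway between the two is at x = 0, y = +0.110 m in the unit's frame, on the bench
- cover: the unit's black cover, fixed, lying parallel to the unit: 140 mm (x) by 90 mm (y), 48 mm high. Origin: centre of its underside, 0.220 m from the unit's along the unit's +y. Bare bench between the two is about 120 mm wide
- plug1_c (a point): loose connector housing, black, 70 g; three to five are present, all alike. Flange 50 (x) x 36 (y) x 6 mm; in its middle a square shroud 26 x 26 mm rising to 46 mm above the underside: grip its side faces (26 mm apart along y). A stubby brass nose, 16 mm across, sticks out of the shroud over the +x end of the flange. Point: the centre, 23 mm above the underside. x to the nose, z up. Starts base down, any yaw
- plug2_c (a point): another connector housing, just like plug1_c (None when absent)
- plug3_c (a point): another connector housing, just like plug1_c (None when absent)
- plug4_c (a point): another connector housing, just like plug1_c (None when absent)
- plug5_c (a point): another connector housing, just like plug1_c (None when absent)
- spool_c (a point): centre of the solder spool, a loose steel bobbin 58 mm across and 31 mm high, upright; to be left alone
- jar_c (a point): centre of a loose small glass jar with a steel cap, 40 mm across, 45 mm high; to be left alone
- driver_c (a point): middle of a loose teal cordless driver lying on the bench, about 220 mm long, 50 mm high; to be left alone
Not all that is in view belongs to the job. What is shaped like the part that bears plug1_c but orange is not meant.

How it is judged (in metres and radians):
On the way, in this order (a step that is already met when the one before it is completed fails the run):
1. the feeder's gate is shut (value of joint gate below 0.004 m), for 0.2 s.
2. every housing present lies in the chute behind the shut gate, base down, nose downhill (value of joint gate below 0.006 m and x of plug1_c in the frame of feeder between -0.01 and 0.01 m and y of plug1_c in the frame of feeder between -0.095 and 0.1134 m and angle between plug1_c's own x axis and vertical between 1.92 and 2.09 rad and angle between each of plug1_c, plug2_c, plug3_c, plug4_c, plug5_c's own z axis and vertical below 0.53 rad and x of plug2_c in the frame of feeder between -0.01 and 0.01 m and y of plug2_c in the frame of feeder between -0.095 and 0.1134 m and angle between plug2_c's own x axis and vertical between 1.92 and 2.09 rad and x of plug3_c in the frame of feeder between -0.01 and 0.01 m and y of plug3_c in the frame of feeder between -0.095 and 0.1134 m and angle between plug3_c's own x axis and vertical between 1.92 and 2.09 rad and x of plug4_c in the frame of feeder between -0.01 and 0.01 m and y of plug4_c in the frame of feeder between -0.095 and 0.1134 m and angle between plug4_c's own x axis and vertical between 1.92 and 2.09 rad and x of plug5_c in the frame of feeder between -0.01 and 0.01 m and y of plug5_c in the frame of feeder between -0.095 and 0.1134 m and angle between plug5_c's own x axis and vertical between 1.92 and 2.09 rad), for 0.3 s.
3. the gate is open and the front housing lies at the bottom stop, all still in the chute (value of joint gate above 0.039 m and ((x of plug1_c in the frame of feeder between -0.01 and 0.01 m and y of plug1_c in the frame of feeder between -0.1521 and -0.134 m and angle between plug1_c's own x axis and vertical between 1.92 and 2.09 rad and angle between plug1_c's own z axis and vertical below 0.53 rad) or (x of plug2_c in the frame of feeder between -0.01 and 0.01 m and y of plug2_c in the frame of feeder between -0.1521 and -0.134 m and angle between plug2_c's own x axis and vertical between 1.92 and 2.09 rad and angle between plug2_c's own z axis and vertical below 0.53 rad) or (x of plug3_c in the frame of feeder between -0.01 and 0.01 m and y of plug3_c in the frame of feeder between -0.1521 and -0.134 m and angle between plug3_c's own x axis and vertical between 1.92 and 2.09 rad and angle between plug3_c's own z axis and vertical below 0.53 rad) or (x of plug4_c in the frame of feeder between -0.01 and 0.01 m and y of plug4_c in the frame of feeder between -0.1521 and -0.134 m and angle between plug4_c's own x axis and vertical between 1.92 and 2.09 rad and angle between plug4_c's own z axis and vertical below 0.53 rad) or (x of plug5_c in the frame of feeder between -0.01 and 0.01 m and y of plug5_c in the frame of feeder between -0.1521 and -0.134 m and angle between plug5_c's own x axis and vertical between 1.92 and 2.09 rad and angle between plug5_c's own z axis and vertical below 0.53 rad)) and x of plug1_c in the frame of feeder between -0.01 and 0.01 m and y of plug1_c in the frame of feeder between -0.1521 and 0.1134 m and angle between plug1_c's own x axis and vertical between 1.92 and 2.09 rad and angle between each of plug1_c, plug2_c, plug3_c, plug4_c, plug5_c's own z axis and vertical below 0.53 rad and x of plug2_c in the frame of feeder between -0.01 and 0.01 m and y of plug2_c in the frame of feeder between -0.1521 and 0.1134 m and angle between plug2_c's own x axis and vertical between 1.92 and 2.09 rad and x of plug3_c in the frame of feeder between -0.01 and 0.01 m and y of plug3_c in the frame of feeder between -0.1521 and 0.1134 m and angle between plug3_c's own x axis and vertical between 1.92 and 2.09 rad and x of plug4_c in the frame of feeder between -0.01 and 0.01 m and y of plug4_c in the frame of feeder between -0.1521 and 0.1134 m and angle between plug4_c's own x axis and vertical between 1.92 and 2.09 rad and x of plug5_c in the frame of feeder between -0.01 and 0.01 m and y of plug5_c in the frame of feeder between -0.1521 and 0.1134 m and angle between plug5_c's own x axis and vertical between 1.92 and 2.09 rad), for 0.2 s.
At the end, for the whole second after the job is handed in: One housing stands base down, released, midway between unit and cover (centre within 18 mm), nose towards the unit within about 20 degrees; every other one lies in the chute, within 10 mm of its centre line, base down, nose downhill along the slope within 5 degrees (((x of plug1_c in the frame of unit between -0.018 and 0.018 m and y of plug1_c in the frame of unit between 0.092 and 0.128 m and height (world z) of plug1_c below 0.027 m and angle between plug1_c's own z axis and vertical below 0.1 rad and x of unit in the frame of plug1_c above 0.08 m and y of unit in the frame of plug1_c between -0.04 and 0.04 m) or (x of plug2_c in the frame of unit between -0.018 and 0.018 m and y of plug2_c in the frame of unit between 0.092 and 0.128 m and height (world z) of plug2_c below 0.027 m and angle between plug2_c's own z axis and vertical below 0.1 rad and x of unit in the frame of plug2_c above 0.08 m and y of unit in the frame of plug2_c between -0.04 and 0.04 m) or (x of plug3_c in the frame of unit between -0.018 and 0.018 m and y of plug3_c in the frame of unit between 0.092 and 0.128 m and height (world z) of plug3_c below 0.027 m and angle between plug3_c's own z axis and vertical below 0.1 rad and x of unit in the frame of plug3_c above 0.08 m and y of unit in the frame of plug3_c between -0.04 and 0.04 m) or (x of plug4_c in the frame of unit between -0.018 and 0.018 m and y of plug4_c in the frame of unit between 0.092 and 0.128 m and height (world z) of plug4_c below 0.027 m and angle between plug4_c's own z axis and vertical below 0.1 rad and x of unit in the frame of plug4_c above 0.08 m and y of unit in the frame of plug4_c between -0.04 and 0.04 m) or (x of plug5_c in the frame of unit between -0.018 and 0.018 m and y of plug5_c in the frame of unit between 0.092 and 0.128 m and height (world z) of plug5_c below 0.027 m and angle between plug5_c's own z axis and vertical below 0.1 rad and x of unit in the frame of plug5_c above 0.08 m and y of unit in the frame of plug5_c between -0.04 and 0.04 m)) and ((x of plug1_c in the frame of feeder between -0.01 and 0.01 m and y of plug1_c in the frame of feeder between -0.1521 and 0.1134 m and angle between plug1_c's own x axis and vertical between 1.92 and 2.09 rad and angle between plug1_c's own z axis and vertical below 0.53 rad) or (x of plug1_c in the frame of unit between -0.018 and 0.018 m and y of plug1_c in the frame of unit between 0.092 and 0.128 m and height (world z) of plug1_c below 0.027 m and angle between plug1_c's own z axis and vertical below 0.1 rad and x of unit in the frame of plug1_c above 0.08 m and y of unit in the frame of plug1_c between -0.04 and 0.04 m)) and ((x of plug2_c in the frame of feeder between -0.01 and 0.01 m and y of plug2_c in the frame of feeder between -0.1521 and 0.1134 m and angle between plug2_c's own x axis and vertical between 1.92 and 2.09 rad and angle between plug2_c's own z axis and vertical below 0.53 rad) or (x of plug2_c in the frame of unit between -0.018 and 0.018 m and y of plug2_c in the frame of unit between 0.092 and 0.128 m and height (world z) of plug2_c below 0.027 m and angle between plug2_c's own z axis and vertical below 0.1 rad and x of unit in the frame of plug2_c above 0.08 m and y of unit in the frame of plug2_c between -0.04 and 0.04 m)) and ((x of plug3_c in the frame of feeder between -0.01 and 0.01 m and y of plug3_c in the frame of feeder between -0.1521 and 0.1134 m and angle between plug3_c's own x axis and vertical between 1.92 and 2.09 rad and angle between plug3_c's own z axis and vertical below 0.53 rad) or (x of plug3_c in the frame of unit between -0.018 and 0.018 m and y of plug3_c in the frame of unit between 0.092 and 0.128 m and height (world z) of plug3_c below 0.027 m and angle between plug3_c's own z axis and vertical below 0.1 rad and x of unit in the frame of plug3_c above 0.08 m and y of unit in the frame of plug3_c between -0.04 and 0.04 m)) and ((x of plug4_c in the frame of feeder between -0.01 and 0.01 m and y of plug4_c in the frame of feeder between -0.1521 and 0.1134 m and angle between plug4_c's own x axis and vertical between 1.92 and 2.09 rad and angle between plug4_c's own z axis and vertical below 0.53 rad) or (x of plug4_c in the frame of unit between -0.018 and 0.018 m and y of plug4_c in the frame of unit between 0.092 and 0.128 m and height (world z) of plug4_c below 0.027 m and angle between plug4_c's own z axis and vertical below 0.1 rad and x of unit in the frame of plug4_c above 0.08 m and y of unit in the frame of plug4_c between -0.04 and 0.04 m)) and ((x of plug5_c in the frame of feeder between -0.01 and 0.01 m and y of plug5_c in the frame of feeder between -0.1521 and 0.1134 m and angle between plug5_c's own x axis and vertical between 1.92 and 2.09 rad and angle between plug5_c's own z axis and vertical below 0.53 rad) or (x of plug5_c in the frame of unit between -0.018 and 0.018 m and y of plug5_c in the frame of unit between 0.092 and 0.128 m and height (world z) of plug5_c below 0.027 m and angle between plug5_c's own z axis and vertical below 0.1 rad and x of unit in the frame of plug5_c above 0.08 m and y of unit in the frame of plug5_c between -0.04 and 0.04 m))); the robot touches nothing.
It fails at once if the solder spool is moved more than 30 mm (distance of spool_c from where it was at the start of the episode above 0.03 m).
It fails at once if the jar is moved more than 30 mm (distance of jar_c from where it was at the start of the episode above 0.03 m).
It fails at once if the driver is moved more than 30 mm (distance of driver_c from where it was at the start of the episode above 0.03 m).
Of plug1, plug2, plug3, plug4, plug5 only 3 to 5 are there at a start; the rules pass over those that are not, and their reading is None.
At some moment in a run one of plug1, plug2, plug3, plug4, plug5 may be knocked a few centimetres aside while the robot is not near it.
It also fails if it takes over 210 s, if anything falls off the work surface, if the arm or the gripper's body presses on something with over 40 N, if the wrist force passes 120 N, or if a joint passes its speed limit or range.

## Working session

There is one attempt and no reset: what is moved stays moved. The work goes in short steps, Python scripts to look and compute and a shell command to move; the robot and the scene stay as the last step left them, time stands still between calls to the robot, and variables do not carry over. Pictures are saved under pics/ and viewed, at most 14 in all, crops included, and the job is handed in when it is done.

```bash
mkdir -p pics; ls
cat > h.py <<'E'
import numpy as np, cv2
from plant import *
from scipy.spatial.transform import Rotation as Ro
def ray(s,u,v):
    d=np.array([(u-s['cx'])/s['fx'],(v-s['cy'])/s['fy'],1.]); R=np.array(s['R']);t=np.array(s['t'])
    return -R.T@t, R.T@d
def onz(s,u,v,z):
    o,d=ray(s,u,v); return o+d*(z-o[2])/d[2]
def proj(s,X):
    c=np.array(s['R'])@np.array(X)+np.array(s['t']); return np.array([s['fx']*c[0]/c[2]+s['cx'],s['fy']*c[1]/c[2]+s['cy']])
def save(n,im,sc=1):
    cv2.imwrite('pics/'+n,cv2.resize(np.ascontiguousarray(im[:,:,::-1]),None,fx=sc,fy=sc,interpolation=cv2.INTER_CUBIC))
E
python3 - <<'E'
from h import *
for n in ('scene','side','wrist'):
    s=snapshot(n); save(n+'0.png',s['color'],1.4)
    print(n,{k:np.round(np.array(v),4).tolist() for k,v in s.items() if k!='color'})
    np.save(n+'0.npy',s,allow_pickle=True)
print(get_obs())
E
```

```text
pics
scene {'fx': 429.7287, 'fy': 429.7287, 'cx': 283.2688, 'cy': 214.6186, 'R': [[0.5628, 0.8264, 0.0164], [0.5858, -0.3848, -0.7133], [-0.5832, 0.411, -0.7006]], 't': [-0.3137, -0.1991, 1.6041]}
side {'fx': 415.9712, 'fy': 415.9712, 'cx': 282.2114, 'cy': 207.6914, 'R': [[-0.9032, -0.4291, 0.0041], [-0.3096, 0.6449, -0.6988], [0.2972, -0.6324, -0.7153]], 't': [0.4908, 0.2355, 1.0451]}
wrist {'fx': 325.1923, 'fy': 325.1923, 'cx': 281.4492, 'cy': 205.9907, 'tool_from_camera': [[0.0, -0.9613, -0.2755, 0.0754], [1.0, 0.0, -0.0001, -0.0011], [0.0001, -0.2755, 0.9613, 0.0196], [0.0, 0.0, 0.0, 1.0]]}
{'clock': 0.15, 'joint_pos': array([-6.00958272e+01,  2.05801248e+01,  6.47629900e-01, -1.28172203e-02,
       -7.01360270e+01, -1.65061225e+01]), 'qvel': array([ 0.04637864, -0.04579524,  0.18369035,  0.03207824,  0.02609155,
        0.04363573]), 'tau': array([-8.95837347e-04, -5.83276570e+01,  2.93291223e+01,  7.00119272e+00,
        8.79441155e-03, -9.13347162e-05]), 'tool_pos': array([ 0.15635841, -0.6565004 ,  0.40397846]), 'orientation': array([ 1.79930878e+02, -7.91558181e-03, -1.66606307e+02]), 'force': array([-0.53943045,  0.33719548,  0.33522709]), 'moment': array([ 0.00983462, -0.05296406, -0.00556024]), 'gripper_force': 0.0, 'opening': 0.0877755671579152}
```

View pics/scene0.png

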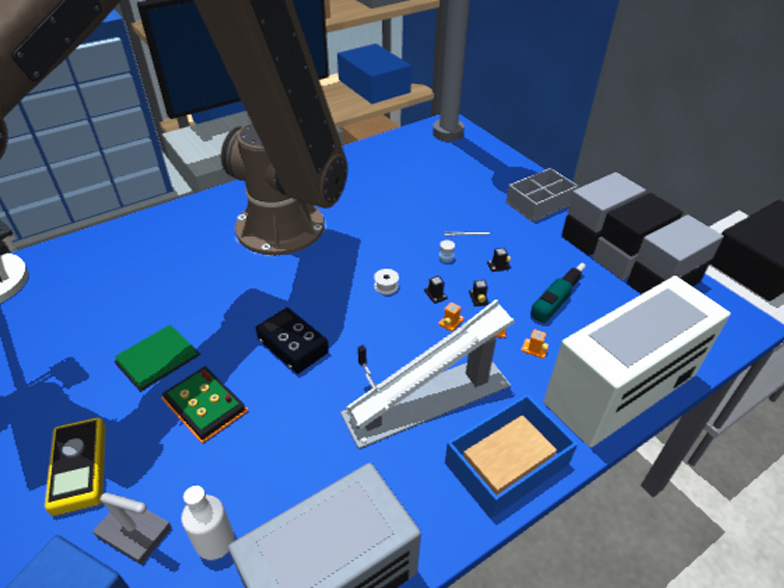

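View pics/side0.png

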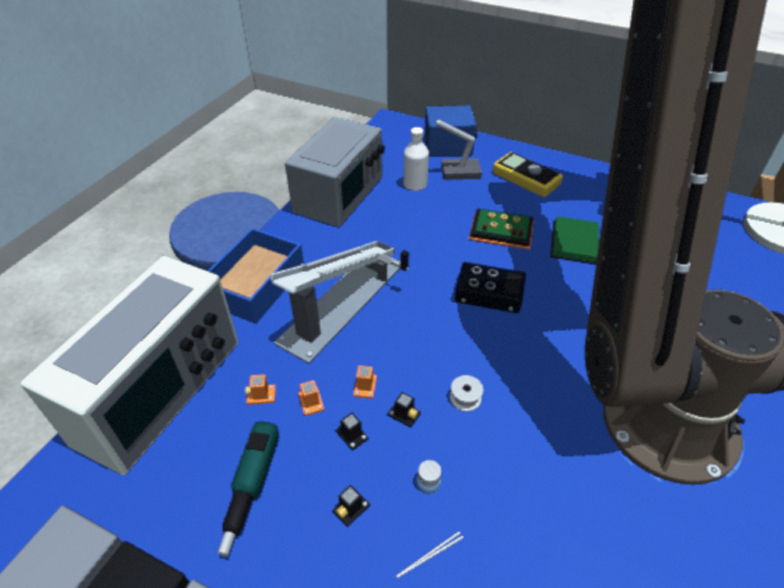

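The scene view shows the feeder running from its mouth at (500,318) to the stop at (355,415), with the knob at (362,355). The unit is at (205,402) and the cover at (292,338). There are three black housings, at (436,288), (480,290) and (499,260); the orange ones at (452,316), (536,343) and (500,333) are decoys. The side view shows the same three black ones at (352,430), (404,408) and (350,503).

Run:
```python
from h import *
S={n:np.load(n+'0.npy',allow_pickle=True).item() for n in('scene','side')}
def P(n,u,v,z): return np.round(onz(S[n],u/1.4,v/1.4,z),3)
print('plugs top side',[P('side',*p,.046)[:2] for p in((352,421),(405,400),(351,494))])
print('plugs top scene',[P('scene',*p,.046)[:2] for p in((436,280),(481,282),(499,252))])
print('spool',P('side',466,390,.031),P('scene',387,276,.031),'jar',P('side',429,465,.045),'driver',P('side',275,430,.02),P('side',225,550,.02))
print('foot side',[P('side',*p,.004) for p in((275,342),(310,358),(405,265))])
print('foot scene',[P('scene',*p,.004) for p in((362,445),(343,412),(510,383))])
def tri(a,b):
    A=[];B=[]
    for n,p in(('scene',a),('side',b)):
        o,d=ray(S[n],p[0]/1.4,p[1]/1.4);d/=np.linalg.norm(d);M=np.eye(3)-np.outer(d,d);A.append(M);B.append(M@o)
    return np.round(np.linalg.lstsq(np.vstack(A),np.hstack(B),rcond=None)[0],3)
print('knobtop',tri((362,346),(405,252)),P('scene',362,346,.11))
print('unit rim scene',[P('scene',*p,.02) for p in((163,403),(203,440),(248,408),(204,369))],'side',[P('side',*p,.01) for p in((470,241),(530,247),(533,212),(480,208))])
print('cover scene',[P('scene',*p,.048) for p in((257,327),(297,360),(327,338),(283,309))])
```

```text
plugs top side [array([0.498, 0.267]), array([0.434, 0.19 ]), array([0.438, 0.382])]
plugs top scene [array([0.44, 0.19]), array([0.502, 0.273]), array([0.443, 0.38 ])]
spool [0.347 0.114 0.031] [0.352 0.112 0.031] jar [0.348 0.285 0.045] driver [0.618 0.327 0.02 ] [0.572 0.529 0.02 ]
foot side [array([0.737, 0.152, 0.004]), array([0.653, 0.156, 0.004]), array([ 0.597, -0.165,  0.004])]
foot scene [array([ 0.694, -0.171,  0.004]), array([ 0.61 , -0.163,  0.004]), array([0.738, 0.159, 0.004])]
knobtop [ 0.567 -0.091  0.114] [ 0.566 -0.089  0.11 ]
unit rim scene [array([ 0.41 , -0.448,  0.02 ]), array([ 0.531, -0.415,  0.02 ]), array([ 0.511, -0.316,  0.02 ]), array([ 0.373, -0.351,  0.02 ])] side [array([ 0.491, -0.301,  0.01 ]), array([ 0.357, -0.342,  0.01 ]), array([ 0.387, -0.473,  0.01 ]), array([ 0.512, -0.431,  0.01 ])]
cover scene [array([ 0.351, -0.219,  0.048]), array([ 0.478, -0.19 ,  0.048]), array([ 0.46 , -0.11 ,  0.048]), array([ 0.333, -0.148,  0.048])]
```

Run:
```python
from h import *
s=np.load('side0.npy',allow_pickle=True).item(); a=s['color'][165:380,150:350]; 
t=np.load('scene0.npy',allow_pickle=True).item()['color'][155:330,230:400]
a=cv2.resize(a,(400,430),interpolation=cv2.INTER_CUBIC);t=cv2.resize(t,(400,430),interpolation=cv2.INTER_CUBIC)
save('crop0.png',np.hstack([a,t]))
```

```text
(no output)
```

View pics/crop0.png

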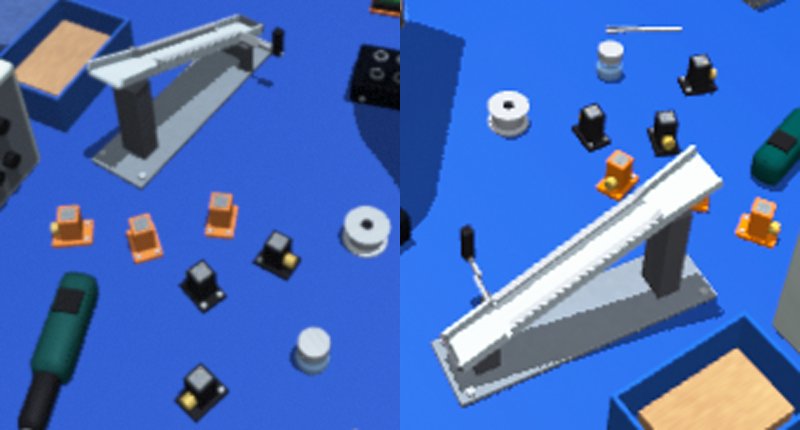

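Black parts confirmed in the crop: side at (203,285), (279,252), (201,390). The gate looks nearly open, with the knob top at about (0.567, -0.091, 0.112). Next I go above the knob.

```bash
cat >> h.py <<'E'
def plan(pos,rpy=None):
    "units left: shift first in the present tool axes, then turn; also shift if turn goes first"
    o=get_obs(); R=Ro.from_euler('xyz',o['orientation'],degrees=True)
    d=np.array(pos)-o['tool_pos']
    print('shift(now axes)',np.round(R.inv().apply(d)/.025,2),end=' ')
    if rpy is not None:
        T=Ro.from_euler('xyz',rpy,degrees=True); print('turn',np.round(np.degrees((R.inv()*T).as_rotvec())/6,2),'shift(after turn axes)',np.round(T.inv().apply(d)/.025,2),end='')
    print()
def wray(s,o,u,v):
    R=Ro.from_euler('xyz',o['orientation'],degrees=True).as_matrix(); T=np.array(s['tool_from_camera'])
    x,y=u-s['cx'],v-s['cy']; r=np.hypot(x,y); th=r/s['fx']; k=np.sin(th)/r if r>1e-9 else 0
    d=np.array([x*k,y*k,np.cos(th)]); return R@T[:3,3]+o['tool_pos'], R@T[:3,:3]@d
def wz(s,o,u,v,z):
    c,d=wray(s,o,u,v); return c+d*(z-c[2])/d[2]
def look(n,sc=1.3):
    o=get_obs(); s=snapshot('wrist'); save(n+'.png',s['color'],sc); np.save(n+'.npy',(s,o),allow_pickle=True); return s,o
E
python3 -c "
from h import *
plan([.566,-.091,.37],[180,0,172])"
```

```text
shift(now axes) [-21.18  18.21   1.38] turn [ 0.01 -0.    3.57] shift(after turn axes) [-13.08  24.68   1.36]
```

```bash
python3 -m handwheel '[[1,-0.96,0.83,0,0,0,0],[1,-0.96,0.83,0,0,0,0],[1,-0.96,0.83,0,0,0,0],[1,-0.96,0.83,0,0,0,0],[1,-0.96,0.83,0,0,0,0]]' >/dev/null
python3 -m handwheel '[[1,-0.96,0.83,0,0,0,0],[1,-0.96,0.83,0,0,0,0],[1,-0.96,0.83,0,0,0,0],[1,-0.96,0.83,0,0,0,0],[1,-0.96,0.83,0,0,0,0]]' >/dev/null
python3 -m handwheel '[[1,-0.96,0.83,0,0,0,0],[1,-0.96,0.83,0,0,0,0],[1,-0.96,0.83,0,0,0,0],[1,-0.96,0.83,0,0,0,0],[1,-0.96,0.83,0,0,0,0]]' >/dev/null
python3 -m handwheel '[[1,-0.96,0.83,0,0,0,0],[1,-0.96,0.83,0,0,0,0],[1,-0.96,0.83,0.3,0,0,0],[1,-0.96,0.83,0.5,0,0,0],[1,-0.96,0.83,0.5,0,0,0]]' >/dev/null
python3 -m handwheel '[[1,-0.98,0.81,0,0,0,0],[1,-0.98,0.8,0,0,0,0],[1,0,0,0,0,0,0.9],[1,0,0,0,0,0,0.9],[1,0,0,0,0,0,0.9]]' >/dev/null
python3 -m handwheel '[[1,0,0,0,0,0,0.87],[1,0,0,0,0,0,0],[1,0,0,0,0,0,0]]'
python3 -c "
from h import *
plan([.566,-.091,.37],[180,0,172]); look('w1')"
```

```text
clock: 3.65
tool_pos: [0.5654, -0.0912, 0.3721]
orientation: [-180.0, -0.0, 172.1]
force: [-0.4, -1.2, -0.2]
opening: 0.0874
gripper_force: 0.0
shift(now axes) [-0.02  0.01  0.08] turn [-0.   -0.    0.01] shift(after turn axes) [-0.02  0.01  0.08]
```

View pics/w1.png

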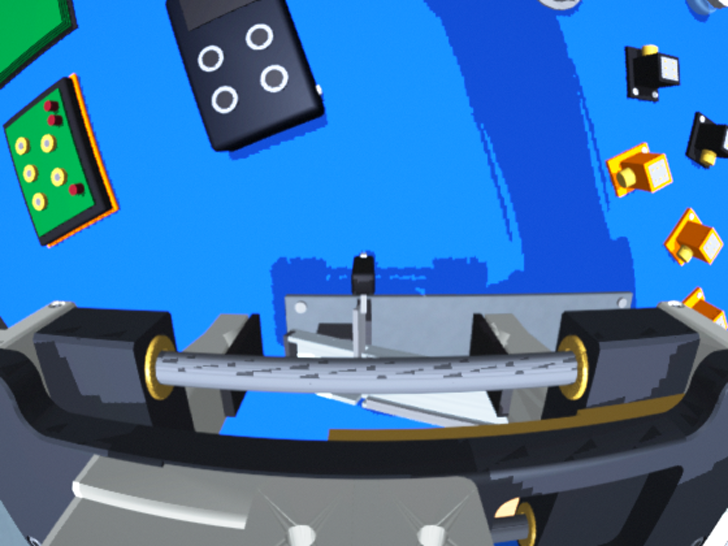

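The wrist view shows the knob at about (363,265), midway between the fingers. The foot's near edge runs (288,297)–(632,295) and is almost parallel to the tool's y axis.

```bash
python3 -c "
from h import *
s,o=np.load('w1.npy',allow_pickle=True)
W=lambda u,v,z:np.round(wz(s,o,u/1.3,v/1.3,z),4)
print('knob top edges',W(354,292,.114),W(373,292,.114),W(363,276,.114),W(355,258,.114))
a=W(288,297,.004);b=W(632,295,.004);print('foot',a,b,np.linalg.norm(a-b),90-np.degrees(np.arctan2(b[1]-a[1],b[0]-a[0])))
for n,p in dict(n1=(650,50),t1=(671,69),n2=(708,158),t2=(730,145)).items(): print(n,W(*p,.03 if n[0]=='n' else .046))
print('cover near edge bot',W(225,152,0),W(325,112,0),'unit',[W(*p,.012) for p in((45,245),(115,210),(72,75))])
hsv=cv2.cvtColor(s['color'],cv2.COLOR_RGB2HSV)
m=cv2.inRange(s['color'],(0,0,0),(70,70,70))[180:230,255:300];c,_=cv2.findContours(m,0,2)
for q in c:
  if cv2.contourArea(q)>40: print(np.array(cv2.boundingRect(q))+[255,180,0,0])
"
```

```text
knob top edges [ 0.5726 -0.1008  0.114 ] [ 0.5742 -0.0896  0.114 ] [ 0.5634 -0.0941  0.114 ] [ 0.5519 -0.0972  0.114 ]
foot [ 0.6071 -0.1681  0.004 ] [0.6555 0.1676 0.004 ] 0.3391711220018591 8.204161820266023
n1 [0.4185 0.1817 0.03  ]
t1 [0.4375 0.1909 0.046 ]
n2 [0.5187 0.2476 0.03  ]
t2 [0.5052 0.266  0.046 ]
cover near edge bot [ 0.4726 -0.2012  0.    ] [ 0.4547 -0.1111  0.    ] unit [array([ 0.518 , -0.4193,  0.012 ]), array([ 0.5012, -0.3163,  0.012 ]), array([ 0.3622, -0.3441,  0.012 ])]
[271 197  17  30]
```

```bash
python3 -m handwheel '[[1,0,-0.02,0.9,0,0,0],[1,0,0,0.9,0,0,0],[1,0,0,0.9,0,0,0],[1,0,0,0.9,0,0,0],[1,0,0,0.9,0,0,0]]' 
python3 -m handwheel '[[-1,0,0,0.06,0,0,0],[-1,0,0,0,0,0,0],[-1,0,0,0,0,0,0],[-1,0,0,0,0,0,0],[-1,0,0,0,0,0,0]]'
python3 -m handwheel '[[-1,0,0,0,0,0,0],[-1,0,0,0,0,0,0]]'
```

```text
clock: 4.32
tool_pos: [0.5654, -0.0917, 0.259]
orientation: [180.0, 0.0, 172.0]
force: [-0.8, 0.6, -0.2]
opening: 0.0877
gripper_force: 0.0
clock: 4.95
tool_pos: [0.5655, -0.0917, 0.2586]
orientation: [180.0, 0.0, 172.0]
force: [-0.2, 0.2, -0.5]
opening: 0.0434
gripper_force: 0.0
clock: 5.2
tool_pos: [0.5654, -0.0917, 0.2582]
orientation: [180.0, 0.0, 172.0]
force: [-0.1, 0.0, 0.3]
opening: 0.0233
gripper_force: 0.0
```

```bash
python3 -m handwheel '[[-1,0,0,0,0,0,0],[-1,0,0,0,0,0,0],[-1,0,0,0,0,0,0]]'
python3 -m handwheel '[[-1,-0.35,0,0,0,0,0],[-1,-0.35,0,0,0,0,0],[-1,-0.35,0,0,0,0,0],[-1,-0.35,0,0,0,0,0],[-1,-0.2,0,0,0,0,0]]'
python3 -m handwheel '[[-1,-0.1,0,0,0,0,0],[-1,0,0,0,0,0,0]]'
```

```text
clock: 5.58
tool_pos: [0.565, -0.0927, 0.2581]
orientation: [-179.9, -0.1, 172.0]
force: [-0.8, -7.8, 0.1]
opening: 0.0139
gripper_force: 30.0
clock: 6.2
tool_pos: [0.6042, -0.0983, 0.258]
orientation: [-179.9, -0.2, 172.0]
force: [-18.7, 1.6, 16.5]
opening: 0.0135
gripper_force: 30.0
clock: 6.45
tool_pos: [0.6048, -0.0984, 0.2581]
orientation: [-179.9, -0.4, 171.9]
force: [-14.0, -0.8, 11.0]
opening: 0.0138
gripper_force: 30.0
```

Run:
```python
from h import *
a=snapshot('side');b=snapshot('scene')
def c(s,p):
    u,v=map(int,p); im=s['color'][max(v-50,0):v+50,max(u-60,0):u+60]; return cv2.resize(im,(400,333),interpolation=cv2.INTER_CUBIC)
p=[.61,-.09,.08]
save('g1.png',np.hstack([c(a,proj(a,p)),c(b,proj(b,p))])); print(proj(a,p),proj(b,p))
```

```text
[275.02087804 184.8678169 ] [267.10909468 265.11311336]
```

View pics/g1.png

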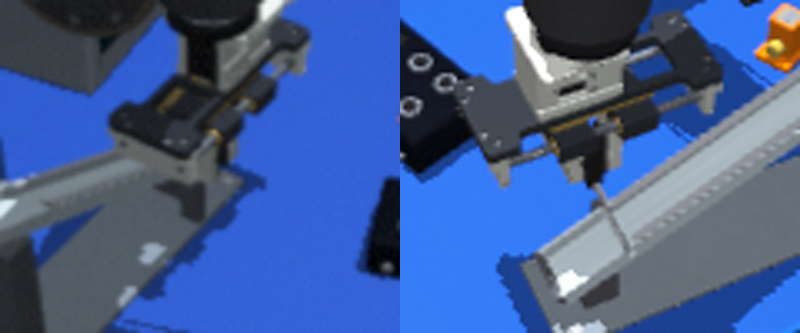

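The blade looks to be right across the chute, but the upward force hints at contact between gripper and chute. I'll release, lift 10 mm, regrip and push on.

```bash
python3 -m handwheel '[[0,0,0,0,0,0,0],[0,0,0,0,0,0,0],[0,0,0,0,0,0,0],[0,0,0,-0.4,0,0,0],[0,0,0,0,0,0,0]]'
python3 -m handwheel '[[-1,0,0,0,0,0,0],[-1,0,0,0,0,0,0],[-1,0,0,0,0,0,0],[-1,0,0,0,0,0,0],[-1,0,0,0,0,0,0]]'
python3 -m handwheel '[[-1,-0.1,0,0,0,0,0],[-1,-0.1,0,0,0,0,0]]'
```

```text
clock: 7.18
tool_pos: [0.6081, -0.0975, 0.2693]
orientation: [180.0, 0.1, 172.0]
force: [-0.3, -0.7, -0.9]
opening: 0.0435
gripper_force: 0.0
clock: 7.8
tool_pos: [0.6072, -0.0986, 0.268]
orientation: [-179.9, -0.1, 172.0]
force: [-0.6, -6.6, -0.2]
opening: 0.0138
gripper_force: 30.0
clock: 8.05
tool_pos: [0.609, -0.099, 0.2679]
orientation: [-179.9, -0.5, 171.9]
force: [-21.4, 3.0, 18.6]
opening: 0.0139
gripper_force: 30.0
```

```bash
python3 -m handwheel '[[1,0,0,0,0,0,0],[1,0,0,0,0,0,0],[1,0,0,0,0,0,0],[1,0,0,-0.9,0,0,0],[1,0,0,-0.9,0,0,0]]'
python3 -m handwheel '[[1,0.5,0,-0.9,0,0,0],[1,1,0,-0.9,0,0,0],[1,1,0,-0.9,0,0,0],[1,0,0,0,0,0,0],[1,0,0,0,0,0,0]]'
python3 -c "
from h import *
s,o=look('w2'); im=s['color'][100:330,150:400]; save('w2c.png',im,2.4)"
```

```text
clock: 8.68
tool_pos: [0.6126, -0.0983, 0.3134]
orientation: [-180.0, -0.0, 172.0]
force: [0.3, -0.4, -0.7]
opening: 0.0581
gripper_force: 0.0
clock: 9.3
tool_pos: [0.5508, -0.0895, 0.3805]
orientation: [180.0, 0.0, 172.0]
force: [0.5, -0.8, -0.2]
opening: 0.0877
gripper_force: 0.0
```

View pics/w2c.png

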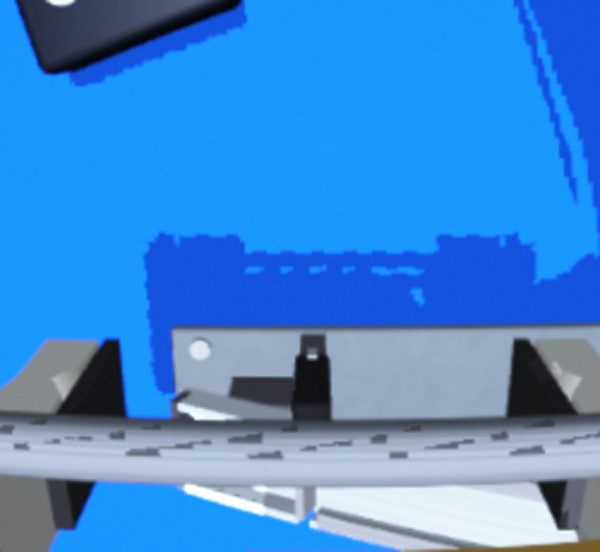

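```bash
python3 -c "
from h import *
s,o=np.load('w2.npy',allow_pickle=True);s1,o1=np.load('w1.npy',allow_pickle=True)
F=Ro.from_euler('z',-8.2,degrees=True);O=np.array([.676,-.007,0])
f=lambda s,o,u,v,z:np.round(F.inv().apply(wz(s,o,u,v,z)-O),4)
for v in (335,356): print(f(s,o,150+313/2.4,100+v/2.4,.114),f(s,o,150+313/2.4,100+v/2.4,.07))
for v in (256,270,292): print(f(s1,o1,363/1.3,v/1.3,.114),f(s1,o1,363/1.3,v/1.3,.07))
print('blade tip',f(s,o,150+300/2.4,100+521/2.4,.07))
print(s1['color'][195:230,279].tolist()[::2]); print(s['color'][238:275,280].tolist()[::2])
plan([.46,.23,.42],[180,0,180])
"
```

```text
[-0.0877 -0.1016  0.114 ] [-0.07   -0.1017  0.07  ]
[-0.0799 -0.1016  0.114 ] [-0.0608 -0.1017  0.07  ]
[-0.1112 -0.1023  0.114 ] [-0.0999 -0.1025  0.07  ]
[-0.1027 -0.1022  0.114 ] [-0.0898 -0.1025  0.07  ]
[-0.089  -0.1022  0.114 ] [-0.0736 -0.1025  0.07  ]
blade tip [ 0.0211 -0.1074  0.07  ]
[[164, 175, 202], [245, 249, 253], [21, 23, 25], [19, 21, 22], [21, 21, 23], [20, 21, 24], [20, 20, 22], [23, 23, 27], [50, 50, 62], [75, 77, 92], [73, 75, 89], [46, 49, 56], [42, 44, 51], [39, 42, 48], [38, 39, 44], [41, 42, 50], [183, 192, 209], [221, 228, 239]]
[[118, 134, 152], [55, 56, 65], [50, 52, 60], [64, 64, 74], [101, 109, 120], [182, 193, 209], [34, 37, 41], [14, 17, 18], [15, 17, 19], [16, 16, 20], [18, 20, 22], [15, 17, 17], [16, 18, 19], [15, 17, 19], [16, 16, 19], [26, 26, 32], [37, 40, 47], [40, 40, 47], [41, 43, 50]]
shift(now axes) [ 5.39 12.15 -1.6 ] turn [ 0.   -0.01 -1.34] shift(after turn axes) [ 3.64 12.78 -1.6 ]
```

```bash
python3 -m handwheel '[[1,0.38,0.93,-0.2,0,0,0],[1,0.38,0.93,-0.2,0,0,0],[1,0.38,0.93,-0.2,0,0,0],[1,0.38,0.93,-0.2,0,0,0],[1,0.38,0.93,-0.2,0,0,0]]' >/dev/null
python3 -m handwheel '[[1,0.38,0.93,-0.2,0,0,0],[1,0.38,0.93,-0.2,0,0,0],[1,0.38,0.93,0,0,0,0],[1,0.38,0.93,0,0,0,0],[1,0.38,0.93,0,0,0,0]]' >/dev/null
python3 -m handwheel '[[1,0.38,0.93,0,0,0,-0.7],[1,0.38,0.93,0,0,0,-0.7],[1,0.38,0.93,0,0,0,0],[1,0,0,0,0,0,0],[1,0,0,0,0,0,0]]'
python3 -c "
from h import *
s,o=look('w3')"
```

```text
clock: 11.22
tool_pos: [0.4656, 0.2253, 0.4149]
orientation: [-179.9, -0.1, -179.6]
force: [0.4, -0.6, -0.1]
opening: 0.0876
gripper_force: 0.0
```

View pics/w3.png

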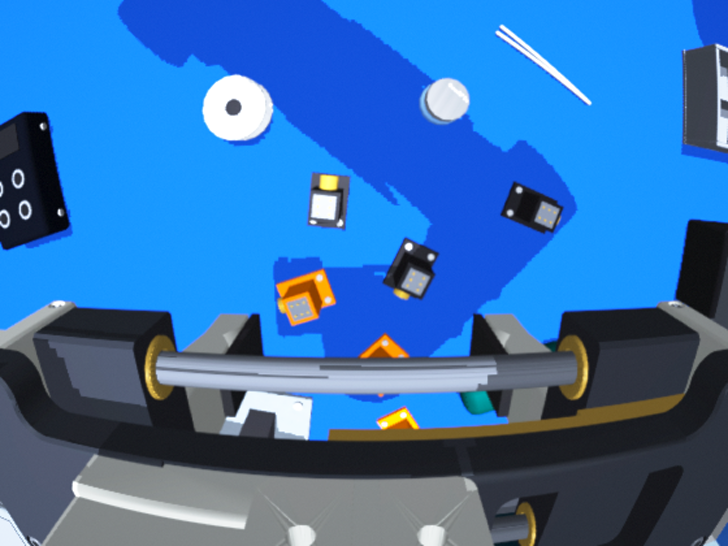

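The wrist view shows A's top at (325,206) with its nose up at (329,183), and B's top at (416,280) with its nose at (402,294) and tail holes at (408,245) and (431,257). C's top is at (546,214) with tail holes at (519,189) and (509,212). The orange decoys are at (303,297), (385,350) and (397,418).

```bash
python3 -c "
from h import *
s,o=np.load('w3.npy',allow_pickle=True)
im=s['color'].astype(int); 
W=lambda u,v,z:wz(s,o,u/1.3,v/1.3,z)[:2]
mx=im.max(2);mn=im.min(2)
def blob(m,x0,y0,x1,y1):
    mm=np.zeros(m.shape,np.uint8);mm[int(y0/1.3):int(y1/1.3),int(x0/1.3):int(x1/1.3)]=m[int(y0/1.3):int(y1/1.3),int(x0/1.3):int(x1/1.3)]
    n,l,st,c=cv2.connectedComponentsWithStats(mm);return [(st[i,4],np.round(c[i]*1.3,1)) for i in range(1,n) if st[i,4]>5]
grey=((mx-mn<50)&(mx>95)).astype(np.uint8)
for b in((300,165,355,235),(380,232,445,302),(498,178,568,236)): print(blob(grey,*b))
"
python3 - <<'E'
from h import *
s,o=np.load('w3.npy',allow_pickle=True); im=s['color']
out=[cv2.resize(im[a:a+60,b:b+60],(260,260),interpolation=cv2.INTER_CUBIC) for a,b in((125,222),(175,288),(133,380))]
save('w3c.png',np.hstack(out))
E
```

```text
[(np.int32(55), array([315.3, 179.5])), (np.int32(739), array([328.1, 205.6]))]
[(np.int32(51), array([408.1, 246. ])), (np.int32(30), array([430.6, 256.5])), (np.int32(287), array([415., 281.]))]
[(np.int32(25), array([518.6, 189.3])), (np.int32(252), array([546.3, 214.3])), (np.int32(25), array([509.5, 212.4])), (np.int32(7), array([557.9, 220.6]))]
```

View pics/w3c.png

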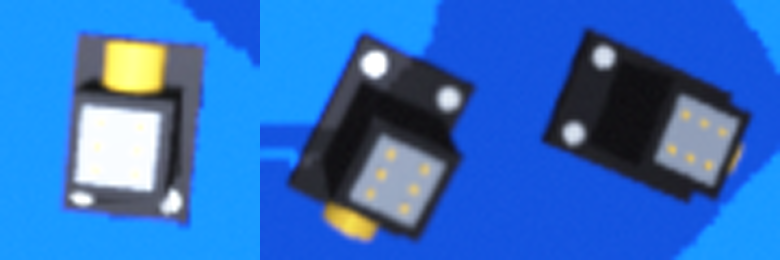

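```bash
python3 -c "
from h import *
s,o=np.load('w3.npy',allow_pickle=True)
k=60/260
D={'A':((222,125),0,(121,148),((66,210),(80,33)),((187,222),(205,47))),'B':((288,175),260,(397,181),((365,37),(290,187)),((472,90),(445,145))),'C':((380,133),520,(700,133),((590,30),(738,95)),((546,142),(690,202)))}
for n,(q,x,t,*E) in D.items():
    W=lambda p,z:wz(s,o,q[0]+(p[0]-x)*k-.5,q[1]+p[1]*k-.5,z)
    c=W(t,.046); ys=[np.degrees(np.arctan2(*(W(b,.006)-W(a,.006))[1::-1])) for a,b in E]
    print(n,np.round(c[:2],4),np.round(ys,1))
    plan([c[0],c[1],.30],[180,0,ys[0]])
"
```

```text
A [0.4371 0.1887] [174.6 174.1]
shift(now axes) [ 1.14 -1.44  4.6 ] turn [-0.01 -0.01  0.96] shift(after turn axes) [ 1.   -1.55  4.6 ]
B [0.502  0.2665] [-24.6 -23.3]
shift(now axes) [-1.47  1.65  4.6 ] turn [ 1.000e-02 -1.000e-02 -2.583e+01] shift(after turn axes) [ 0.63 -2.11  4.6 ]
C [0.4378 0.3842] [71.5 71.1]
shift(now axes) [1.07 6.38 4.6 ] turn [-1.000e-02  0.000e+00  1.814e+01] shift(after turn axes) [ 5.69 -3.07  4.6 ]
```

```bash
python3 -m handwheel '[[0.4,0.38,-0.48,0.9,0,0,0],[0.4,0.38,-0.48,0.9,0,0,0],[0.4,0.38,-0.48,0.9,0,0,0],[0.4,0,0,0.9,0,0,0.96],[0.4,0,0,0.9,0,0,0]]' >/dev/null
python3 -m handwheel '[[0.4,0,0,0.9,0,0,0],[0.4,0,0,0.9,0,0,0],[0.4,0,0,0.9,0,0,0],[0.4,0,0,0.9,0,0,0],[0.4,0,0,0.7,0,0,0]]'
python3 -m handwheel '[[-1,0,0,0,0,0,0],[-1,0,0,0,0,0,0],[-1,0,0,0,0,0,0],[-1,0,0,0,0,0,0],[-1,0,0,0,0,0,0]]'
```

```text
clock: 12.52
tool_pos: [0.4372, 0.1883, 0.1947]
orientation: [-180.0, -0.0, 174.6]
force: [-0.7, 0.3, -0.5]
opening: 0.0615
gripper_force: 0.0
clock: 13.15
tool_pos: [0.4371, 0.1892, 0.1963]
orientation: [180.0, 0.0, 174.6]
force: [-0.7, 0.2, 5.3]
opening: 0.0256
gripper_force: 29.9
```

```bash
cat >> h.py <<'E'
F=Ro.from_euler('z',-8.2,degrees=True);O=np.array([.676,-.007,0])
a=np.radians(25);C_,S_=np.cos(a),np.sin(a)
nrm=np.array([0,-S_,C_])
def slope(v,h,g=.195):
    "TCP pose, housing underside h above the chute floor at v, TCP g above underside"
    p=np.array([0,-.156+v*C_,.035+v*S_])+nrm*(g+h)
    x=np.array([0,-C_,-S_]);z=-nrm;M=np.column_stack([x,np.cross(z,x),z])
    return F.apply(p)+O,(F*Ro.from_matrix(M)).as_euler('xyz',degrees=True)
E
python3 -m handwheel '[[-1,0,0,-0.6,0,0,0],[-1,0,0,-1,0,0,0],[-1,0,0,-1,0,0,0],[-1,0,0,-1,0,0,0],[-1,0,0,-1,0,0,0]]' >/dev/null
python3 -m handwheel '[[-1,0,0,-1,0,0,-1],[-1,0,0,-1,0,0,-1],[-1,0,0,-1,0,0,-1],[-1,0,0,-1,0,0,-1],[-1,0,0,-1,0,0,-1]]'
python3 -c "
from h import *
p,r=slope(.305,.07);print(p,r);plan(p,[180,0,-98.2]);plan(p,r)"
```

```text
clock: 14.4
tool_pos: [0.4366, 0.1889, 0.4364]
orientation: [180.0, -0.0, -155.2]
force: [-0.2, 0.0, -0.7]
opening: 0.0258
gripper_force: 29.9
[0.67720237 0.00134385 0.40407013] [180.   25.  -98.2]
shift(now axes) [ -5.59 -10.85   1.29] turn [ 0.  -0.  -9.5] shift(after turn axes) [  6.05 -10.59   1.29]
shift(now axes) [ -5.59 -10.85   1.29] turn [-2.07 -3.82 -9.34] shift(after turn axes) [  6.03 -10.59  -1.39]
```

```bash
python3 -m handwheel '[[-1,0,0,0,0,0,-0.95],[-1,0,0,0,0,0,-0.95],[-1,0,0,0,0,0,-0.95],[-1,0,0,0,0,0,-0.95],[-1,0,0,0,0,0,-0.95]]' >/dev/null
python3 -m handwheel '[[-1,0,0,0,0,0,-0.95],[-1,0,0,0,0,0,-0.95],[-1,0,0,0,0,0,-0.95],[-1,0,0,0,0,0,-0.95],[-1,0,0,0,0,0,-0.95]]' >/dev/null
python3 -m handwheel '[[-1,0.55,-0.96,0,0,0,0],[-1,0.55,-0.96,0,0,0,0],[-1,0.55,-0.96,0,0,0,0],[-1,0.55,-0.96,0,0,0,0],[-1,0.55,-0.96,0,0,0,0]]' >/dev/null
python3 -m handwheel '[[-1,0.55,-0.96,0,0,0,0],[-1,0.55,-0.96,0.2,0,0,0],[-1,0.55,-0.96,0.2,0,0,0],[-1,0.55,-0.96,0.3,0,0,0],[-1,0.55,-0.96,0.3,0,0,0]]' >/dev/null
python3 -m handwheel '[[-1,0.55,-0.96,0.3,0,0,0],[-1,0,0,0,0,-0.83,0],[-1,0,0,0,0,-0.83,0],[-1,0,0,0,0,-0.83,0],[-1,0,0,0,0,-0.83,0]]' >/dev/null
python3 -m handwheel '[[-1,0,0,0,0,-0.85,0],[-1,0,0,0,0,0,0]]'
python3 - <<'E'
from h import *
plan(*slope(.305,.07))
s,o=look('w4',1); a=snapshot('scene'); u,v=map(int,proj(a,[.69,.11,.2]))
save('p1.png',np.hstack([cv2.resize(s['color'],(400,300)),cv2.resize(a['color'][v-60:v+60,u-80:u+80],(400,300),interpolation=cv2.INTER_CUBIC)]))
E
```

```text
clock: 17.77
tool_pos: [0.6761, 0.0, 0.403]
orientation: [180.0, 25.0, -98.5]
force: [0.5, 0.3, -0.4]
opening: 0.026
gripper_force: 29.9
shift(now axes) [-0.07 -0.04 -0.01] turn [-0.02  0.   -0.04] shift(after turn axes) [-0.07 -0.04 -0.01]
```

View pics/p1.png

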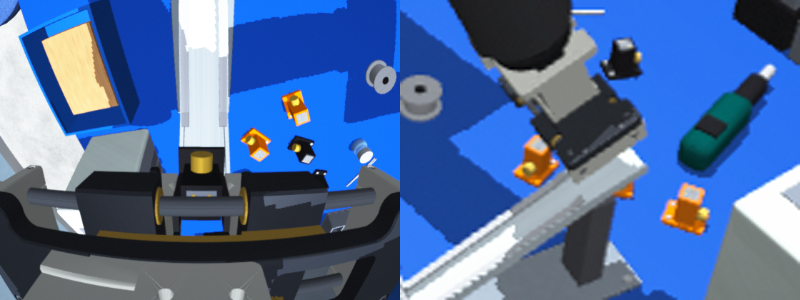

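The plug hangs with its nose at (202,160), in line with the chute centred at about (203,120). Next I measure the lateral error.

Run:
```python
from h import *
s,o=np.load('w4.npy',allow_pickle=True); im=s['color'].astype(int)
P0=O+F.apply(np.array([0,-.156,.035])+nrm*.012); N=F.apply(nrm)
R=Ro.from_euler('xyz',o['orientation'],degrees=True)
for v in (20,60,100,140,170,190):
    r=im[v]; ok=(r.max(1)-r.min(1)<40)&(r.max(1)>100); i=np.where(ok[235:335])[0]+235
    out=[]
    for u in (i[0]-.5,i[-1]+.5):
        c,d=wray(s,o,u,v); X=c+d*(N@(P0-c))/(N@d); out+=list(np.round(F.inv().apply(X-O)[:2],4))+[round(R.inv().apply(X-o['tool_pos'])[1],4)]
    print(v,i[0],i[-1],out)
```

```text
20 241 325 [np.float64(0.0275), np.float64(-0.0192), np.float64(-0.0287), np.float64(-0.0332), np.float64(-0.019), np.float64(0.032)]
60 243 324 [np.float64(0.026), np.float64(0.0086), np.float64(-0.027), np.float64(-0.0321), np.float64(0.0087), np.float64(0.0311)]
100 246 322 [np.float64(0.024), np.float64(0.0351), np.float64(-0.0249), np.float64(-0.0306), np.float64(0.0353), np.float64(0.0297)]
140 249 319 [np.float64(0.0223), np.float64(0.0614), np.float64(-0.0231), np.float64(-0.0287), np.float64(0.0615), np.float64(0.0279)]
170 253 317 [np.float64(0.0199), np.float64(0.0813), np.float64(-0.0205), np.float64(-0.0275), np.float64(0.0814), np.float64(0.0269)]
190 252 318 [np.float64(0.021), np.float64(0.0949), np.float64(-0.0216), np.float64(-0.0286), np.float64(0.0951), np.float64(0.028)]
```

Run:
```python
from h import *
s,o=np.load('w4.npy',allow_pickle=True)
print(np.array(s['tool_from_camera']),s['cx'],s['cy'],o['tool_pos'],o['orientation'],get_obs()['tool_pos'],get_obs()['orientation'])
T=np.array(s['tool_from_camera'])
c,d=wray(s,o,281.45,170);R=Ro.from_euler('xyz',o['orientation'],degrees=True)
print(R.inv().apply(c-o['tool_pos']),R.inv().apply(d))
```

```text
[[-1.76017713e-05 -9.61314551e-01 -2.75452962e-01  7.54187449e-02]
 [ 9.99999998e-01 -3.53137399e-05  5.93416773e-05  5.62184932e-04]
 [-6.67732921e-05 -2.75452961e-01  9.61314549e-01  1.90604891e-02]
 [ 0.00000000e+00  0.00000000e+00  0.00000000e+00  1.00000000e+00]] 281.4491837101046 205.99067546600313 [6.76082974e-01 1.78491406e-05 4.03012009e-01] [179.97497542  25.01642268 -98.49023456] [6.76023047e-01 5.80844730e-04 4.02957316e-01] [179.97190884  24.89711308 -98.42341211]
[0.07541874 0.00056218 0.01906049] [-1.67591193e-01  6.53840423e-05  9.85856576e-01]
```

Run:
```python
from h import *
s,o=np.load('w4.npy',allow_pickle=True);im=s['color'].astype(int)[190:250,240:330]
m=(im[:,:,0]>150)&(im[:,:,2]<110)&(im[:,:,1]>100); ys,xs=np.where(m); print(m.sum(),xs.min()+240,xs.max()+240,ys.min()+190,ys.max()+190)
plan(*slope(.305,.002))
```

```text
535 269 294 220 242
shift(now axes) [-0.06 -0.04  2.7 ] turn [-0.01 -0.02 -0.03] shift(after turn axes) [-0.05 -0.04  2.7 ]
```

```bash
python3 -m handwheel '[[-1,-0.05,0.09,0.7,0,0,0],[-1,0,0,0.7,0,0,0],[-1,0,0,0.6,0,0,0],[-1,0,0,0.4,0,0,0],[-1,0,0,0.2,0,0,0]]'
python3 -m handwheel '[[-1,0,0,0.05,0,0,0],[-1,0,0,0,0,0,0]]'
```

```text
clock: 18.5
tool_pos: [0.6781, 0.03, 0.3438]
orientation: [179.9, 25.0, -98.4]
force: [0.7, -0.6, -0.5]
opening: 0.026
gripper_force: 29.9
clock: 18.75
tool_pos: [0.6783, 0.0299, 0.3441]
orientation: [-180.0, 25.0, -98.4]
force: [0.3, -1.3, 0.7]
opening: 0.0256
gripper_force: 29.9
```

```bash
python3 -m handwheel '[[-1,0,0,0.06,0,0,0],[-1,0,0,0,0,0,0]]'; python3 -m handwheel '[[-1,0,0,0.05,0,0,0],[-1,0,0,0,0,0,0]]'; python3 -c "
from h import *
plan(*slope(.305,0))"
```

```text
clock: 19.0
tool_pos: [0.6782, 0.0306, 0.3425]
orientation: [-180.0, 25.0, -98.4]
force: [0.4, -0.3, -1.0]
opening: 0.0259
gripper_force: 29.9
clock: 19.25
tool_pos: [0.6782, 0.0308, 0.3424]
orientation: [-179.9, 25.0, -98.3]
force: [-1.9, -3.2, 6.0]
opening: 0.0261
gripper_force: 29.9
shift(now axes) [ 0.02 -0.13  0.07] turn [-0.02  0.   -0.02] shift(after turn axes) [ 0.02 -0.13  0.07]
```

```bash
python3 -m handwheel '[[0.2,0,0,0,0,0,0],[0.2,0,0,0,0,0,0],[0.2,0,0,0,0,0,0],[0.2,0,0,-0.6,0,0,0],[0.2,0,0,-1,0,0,0]]'
python3 -m handwheel '[[0.4,0,0,-1,0,0,0],[0.4,0,0,-0.5,0,0,0],[0.4,0,0,0,0,0.83,0],[0.4,0,0,0,0,0.83,0],[0.4,0,0,0,0,0.83,0]]'
python3 - <<'E'
from h import *
s,o=look('w5',1); save('p2.png',s['color'])
E
```

```text
clock: 19.88
tool_pos: [0.6757, 0.0143, 0.3777]
orientation: [179.9, 25.0, -98.4]
force: [-0.0, 0.5, 0.0]
opening: 0.0525
gripper_force: 0.0
clock: 20.5
tool_pos: [0.6734, -0.0014, 0.4116]
orientation: [-180.0, 9.9, -98.4]
force: [0.7, -0.7, -1.9]
opening: 0.061
gripper_force: 0.0
```

View pics/p2.png

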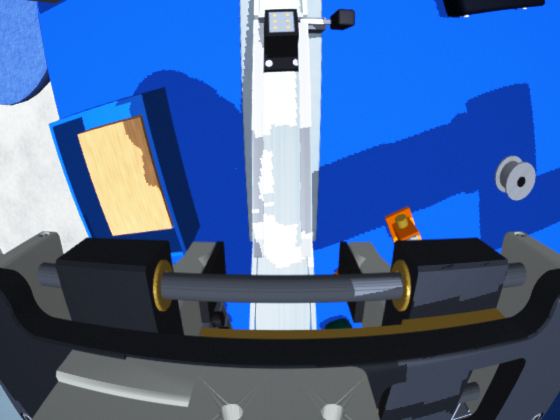

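The first housing slid down straight and rests against the shut gate at (281,25). Now I go over B and C and re-measure them there.

```bash
python3 -m handwheel '[[0.4,0,0,0,0,0.83,0],[0.4,0,0,0,0,0.82,0]]' >/dev/null; python3 -c "
from h import *
plan([.47,.2,.415],[180,0,-98.2])"
```

```text
shift(now axes) [-6.78  9.23 -0.12] turn [ 0.    0.02 -0.03] shift(after turn axes) [-6.81  9.2  -0.14]
```

```bash
python3 -m handwheel '[[0.4,-0.68,0.92,0,0,0,0],[0.4,-0.68,0.92,0,0,0,0],[0.4,-0.68,0.92,0,0,0,0],[0.4,-0.68,0.92,0,0,0,0],[0.4,-0.68,0.92,0,0,0,0]]' >/dev/null
python3 -m handwheel '[[0.4,-0.68,0.92,0,0,0,0],[0.4,-0.68,0.92,0,0,0,0],[0.4,-0.68,0.92,0,0,0,0],[0.4,-0.68,0.92,0,0,0,0],[0.4,-0.68,0.92,0,0,0,0]]' >/dev/null
python3 -m handwheel '[[0.4,0,0,0,0,0,0],[0.4,0,0,0,0,0,0]]'
cat >> h.py <<'E'
def tops(s,o):
    "candidate grey tops + tail holes at plausible places, via black blob pose"
    im=s['color'].astype(int); mx=im.max(2);mn=im.min(2)
    g=((mx-mn<50)&(mx>90)).astype(np.uint8); n,l,st,c=cv2.connectedComponentsWithStats(g)
    for i in range(1,n):
        if 120<st[i,4]<900 and st[i,2]<45 and st[i,3]<45:
            p=wz(s,o,*c[i],.046); x,y=c[i].astype(int)
            # dark surroundings
            w=mx[max(y-25,0):y+25,max(x-25,0):x+25]; k=(w<80).mean()
            rr=cv2.minAreaRect(np.argwhere(l==i)[:,::-1].astype(np.float32)); b=cv2.boxPoints(rr)
            e=[wz(s,o,*q,.046)[:2] for q in b]; d=e[1]-e[0]
            print(st[i,4],np.round(c[i],1),np.round(p[:2],4),'edge',np.round(np.degrees(np.arctan2(d[1],d[0]))%90,1),'dark',round(k,2))
E
python3 -c "
from h import *
s,o=look('w6',1); tops(s,o); s,o=np.load('w3.npy',allow_pickle=True); print('w3'); tops(s,o)"
```

```text
clock: 22.3
tool_pos: [0.4708, 0.2005, 0.4121]
orientation: [180.0, 0.2, -98.4]
force: [-0.9, 0.2, -0.5]
opening: 0.0614
gripper_force: 0.0
277 [223.5 159.3] [0.5282 0.1642] edge 16.6 dark 0.0
195 [175.7 231.7] [0.6019 0.2385] edge 43.5 dark 0.11
543 [391.3 237.7] [0.3499 0.2833] edge 39.3 dark 0.18
250 [262.6 243.3] [0.5018 0.2666] edge 65.9 dark 0.29
820 [194.6 258. ] [0.5866 0.2746] edge 40.5 dark 0.23
826 [368.1 258. ] [0.38  0.305] edge 33.9 dark 0.21
175 [325.2 318. ] [0.4396 0.3836] edge 78.1 dark 0.25
280 [  8.9 404.2] [1.2346 0.6431] edge 25.2 dark 0.65
w3
842 [343.2  76.5] [0.3462 0.2886] edge 3.6 dark 0.0
752 [252.4 158.1] [0.4365 0.192 ] edge 82.5 dark 0.04
255 [420.3 164.9] [0.4398 0.3834] edge 70.8 dark 0.26
290 [319.2 216.2] [0.5019 0.2666] edge 65.9 dark 0.26
210 [230.1 237.3] [0.5284 0.1643] edge 18.0 dark 0.0
151 [551.8 406.4] [1.0146 0.914 ] edge 88.5 dark 0.76
```

```bash
python3 -m handwheel '[[0.4,0,0,0.5,0,0,-0.95],[0.4,0,0,0.5,0,0,-0.95],[0.4,0,0,0.5,0,0,-0.95],[0.4,0,0,0.5,0,0,-0.95],[0.4,0,0,0.5,0,0,-0.95]]' >/dev/null
python3 -m handwheel '[[0.4,0,0,0.5,0,0,-0.95],[0.4,0,0,0.5,0,0,-0.95],[0.4,0,0,0.5,0,0,-0.95],[0.4,0,0,0.5,0,0,-0.95],[0.4,0,0,0,0,0,-0.95]]' >/dev/null
python3 -m handwheel '[[0.4,0,0,0,0,0,-0.95],[0.4,0,0,0,0,0,-0.95],[0.4,0,0,0,0,0,-0.95],[0.4,0,0,0,0,0,0],[0.4,0,0,0,0,0,0]]'
python3 -c "
from h import *
plan([.502,.2664,.1955],[180,0,-24.2])"
```

```text
clock: 24.22
tool_pos: [0.4711, 0.2006, 0.2993]
orientation: [-179.8, 0.1, -24.5]
force: [0.7, -0.4, 0.2]
opening: 0.0615
gripper_force: 0.0
shift(now axes) [ 0.04 -2.9   4.16] turn [-0.03  0.01 -0.04] shift(after turn axes) [ 0.05 -2.91  4.15]
```

```bash
python3 -m handwheel '[[0.4,0,-0.97,0,0,0,0],[0.4,0,-0.97,0.2,0,0,0],[0.4,0.04,-0.96,0.3,0,0,0],[0.4,0,0,0.9,0,0,0],[0.4,0,0,0.9,0,0,0]]' >/dev/null
python3 -m handwheel '[[0.4,0,0,0.9,0,0,0],[0.4,0,0,0.9,0,0,0],[0.4,0,0,0,0,0,0]]'
python3 -m handwheel '[[-1,0,0,0,0,0,0],[-1,0,0,0,0,0,0],[-1,0,0,0,0,0,0],[-1,0,0,0,0,0,0],[-1,0,0,0,0,0,0]]'
python3 -m handwheel '[[-1,0,0,-0.6,0,0,0],[-1,0,0,-1,0,0,0],[-1,0,0,-1,0,0,0],[-1,0,0,-1,0,0,0],[-1,0,0,-1,0,0,0]]'
python3 -m handwheel '[[-1,0,0,-1,0,0,0.95],[-1,0,0,-1,0,0,0.95],[-1,0,0,-1,0,0,0.95],[-1,0,0,-1,0,0,0.95],[-1,0,0,-1,0,0,0.95]]' >/dev/null
python3 -m handwheel '[[-1,0,0,0,0,0,0.95],[-1,0,0,0,0,0,0.95],[-1,0,0,0,0,0,0.95],[-1,0,0,0,0,0,0.95],[-1,0,0,0,0,0,0.95]]' >/dev/null
python3 -m handwheel '[[-1,0,0,0,0,0,0.95],[-1,0,0,0,0,0,0.95],[-1,0,0,0,0,0,0.95],[-1,0,0,0,0,0,0],[-1,0,0,0,0,0,0]]'
python3 -c "
from h import *
p,r=slope(.305,.07);plan(p+F.apply([-.0023,0,0]),[180,0,-98.2])"
```

```text
clock: 25.22
tool_pos: [0.5012, 0.2668, 0.1951]
orientation: [180.0, 0.1, -24.3]
force: [-0.3, -0.4, 0.4]
opening: 0.0614
gripper_force: 0.0
clock: 25.85
tool_pos: [0.5017, 0.267, 0.1976]
orientation: [-179.8, 0.0, -24.3]
force: [-1.1, 0.5, 4.0]
opening: 0.0258
gripper_force: 30.0
clock: 26.48
tool_pos: [0.5014, 0.2663, 0.3139]
orientation: [-179.8, 0.0, -24.3]
force: [-0.5, 0.5, -0.9]
opening: 0.0261
gripper_force: 30.0
clock: 28.35
tool_pos: [0.5013, 0.266, 0.4376]
orientation: [-180.0, 0.2, -98.3]
force: [0.2, -0.2, -0.7]
opening: 0.0261
gripper_force: 30.0
shift(now axes) [ 9.47 -8.39  1.31] turn [-0.    0.03 -0.01] shift(after turn axes) [ 9.47 -8.38  1.34]
```

```bash
python3 -m handwheel '[[-1,0.95,-0.83,0,0,0,0],[-1,0.95,-0.83,0,0,0,0],[-1,0.95,-0.83,0,0,0,0],[-1,0.95,-0.83,0,0,0,0],[-1,0.95,-0.83,0,0,0,0]]' >/dev/null
python3 -m handwheel '[[-1,0.95,-0.83,0.25,0,0,0],[-1,0.95,-0.83,0.25,0,0,0],[-1,0.95,-0.83,0.25,0,0,0],[-1,0.95,-0.83,0.3,0,0,0],[-1,0.92,-0.88,0.3,0,0,0]]' >/dev/null
python3 -m handwheel '[[-1,0,0,0,0,-0.83,0],[-1,0,0,0,0,-0.83,0],[-1,0,0,0,0,-0.83,0],[-1,0,0,0,0,-0.83,0],[-1,0,0,0,0,-0.87,0]]' >/dev/null
python3 -m handwheel '[[-1,0,0,0,0,0,0],[-1,0,0,0,0,0,0]]'
python3 - <<'E'
from h import *
plan(*slope(.305,0.003))
s,o=look('w7',1);im=s['color'].astype(int);q=im[190:250,240:330]
m=(q[:,:,0]>150)&(q[:,:,2]<110)&(q[:,:,1]>100); ys,xs=np.where(m); print('nose',xs.min()+240,xs.max()+240)
for v in(140,170,190):
    r=im[v]; ok=(r.max(1)-r.min(1)<40)&(r.max(1)>100); i=np.where(ok[235:335])[0]+235; print(v,i[0],i[-1])
E
```

```text
clock: 30.48
tool_pos: [0.6734, 0.0014, 0.4026]
orientation: [-180.0, 25.2, -98.4]
force: [0.9, 0.4, -0.5]
opening: 0.0257
gripper_force: 30.0
shift(now axes) [-0.03 -0.15  2.64] turn [-0.01  0.03 -0.02] shift(after turn axes) [-0.04 -0.15  2.64]
nose 269 293
140 247 317
170 249 314
190 248 315
```

```bash
python3 -m handwheel '[[-1,-0.03,0,0.7,0,0,0],[-1,0,0,0.7,0,0,0],[-1,0,0,0.6,0,0,0],[-1,0,0,0.4,0,0,0],[-1,0,0,0.13,0,0,0]]'
python3 -m handwheel '[[-1,0,0,0.05,0,0,0],[-1,0,0,0,0,0,0]]'
python3 -m handwheel '[[-1,0,0,0.04,0,0,0],[-1,0,0,0,0,0,0]]'
```

```text
clock: 31.15
tool_pos: [0.6775, 0.0294, 0.3447]
orientation: [179.9, 25.3, -98.4]
force: [-0.7, -0.1, -0.8]
opening: 0.026
gripper_force: 30.0
clock: 31.4
tool_pos: [0.6777, 0.0294, 0.3452]
orientation: [-179.9, 25.3, -98.4]
force: [0.5, 0.0, -1.1]
opening: 0.0263
gripper_force: 30.0
clock: 31.65
tool_pos: [0.6776, 0.0299, 0.344]
orientation: [-180.0, 25.3, -98.4]
force: [0.3, 0.3, -0.7]
opening: 0.0257
gripper_force: 30.0
```

```bash
python3 -m handwheel '[[-1,0,0,0.05,0,0,0],[-1,0,0,0,0,0,0]]'
python3 -m handwheel '[[0.2,0,0,0,0,0,0],[0.2,0,0,0,0,0,0],[0.2,0,0,0,0,0,0],[0.2,0,0,-0.6,0,0,0],[0.2,0,0,-1,0,0,0]]'
python3 -m handwheel '[[0.4,0,0,-1,0,0,0],[0.4,0,0,-0.5,0,0,0],[0.4,0,0,0,0,0.83,0],[0.4,0,0,0,0,0.83,0],[0.4,0,0,0,0,0.83,0]]'
python3 - <<'E'
from h import *
s,o=look('w8',1); im=s['color']
w=im[0:240,200:360].astype(int); d=(w.max(2)<70)
print([(v,int(d[v,50:110].sum())) for v in range(0,240,8)])
E
python3 -m handwheel '[[0.4,0,0,0,0,0.83,0],[0.4,0,0,0,0,0.85,0]]' >/dev/null; python3 -c "
from h import *
plan([.44,.305,.415],[180,0,-98.2])"
```

```text
clock: 31.9
tool_pos: [0.6777, 0.0302, 0.3435]
orientation: [-179.9, 25.3, -98.3]
force: [-2.0, -2.2, 5.6]
opening: 0.0261
gripper_force: 30.0
clock: 32.52
tool_pos: [0.6751, 0.0134, 0.3791]
orientation: [179.9, 25.3, -98.4]
force: [1.0, -0.7, 0.1]
opening: 0.0521
gripper_force: 0.0
clock: 33.15
tool_pos: [0.6728, -0.0024, 0.4129]
orientation: [-180.0, 10.2, -98.4]
force: [-0.5, 0.0, 0.1]
opening: 0.0617
gripper_force: 0.0
[(0, 0), (8, 0), (16, 6), (24, 6), (32, 32), (40, 33), (48, 33), (56, 33), (64, 34), (72, 8), (80, 9), (88, 9), (96, 37), (104, 35), (112, 22), (120, 33), (128, 0), (136, 0), (144, 0), (152, 0), (160, 0), (168, 0), (176, 0), (184, 0), (192, 0), (200, 0), (208, 0), (216, 0), (224, 0), (232, 0)]
shift(now axes) [-10.81  11.01  -0.04] turn [ 0.    0.04 -0.03] shift(after turn axes) [-10.84  10.97  -0.09]
```

Two housings are now in the queue. I go to C and re-measure it.

```bash
python3 -m handwheel '[[0.4,-0.98,1,0,0,0,0],[0.4,-0.98,1,0,0,0,0],[0.4,-0.98,1,0,0,0,0],[0.4,-0.98,1,0,0,0,0],[0.4,-0.98,1,0,0,0,0]]' >/dev/null
python3 -m handwheel '[[0.4,-0.98,1,0,0,0,0],[0.4,-0.98,1,0,0,0,0],[0.4,-0.98,1,0,0,0,0],[0.4,-0.98,1,0,0,0,0],[0.4,-0.98,1,0,0,0,0]]' >/dev/null
python3 -m handwheel '[[0.4,-0.98,1,0,0,0,0],[0.4,0,0,0,0,0,0],[0.4,0,0,0,0,0,0]]' 
python3 -c "
from h import *
s,o=look('w9',1); tops(s,o); save('w9c.png',s['color'][130:330,180:400],2.5)"
```

```text
clock: 35.08
tool_pos: [0.4401, 0.3043, 0.4142]
orientation: [180.0, 0.3, -98.4]
force: [0.1, -0.8, 0.2]
opening: 0.0617
gripper_force: 0.0
294 [181.   71.2] [0.5285 0.1643] edge 16.7 dark 0.0
246 [133.1 149.3] [0.602  0.2384] edge 44.8 dark 0.0
821 [362.5 157.8] [0.3469 0.2889] edge 83.5 dark 0.0
174 [ 77.7 184.7] [0.6935 0.2653] edge 24.6 dark 0.0
259 [290.9 248.5] [0.4397 0.3832] edge 71.3 dark 0.25
840 [194.3 258.7] [0.5574 0.381 ] edge 82.9 dark 0.22
```

View pics/w9c.png

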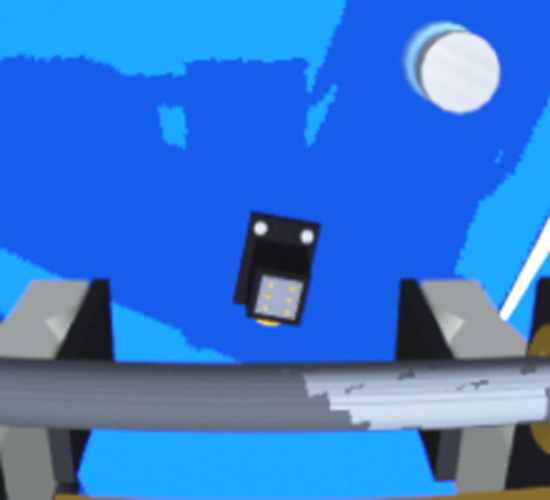

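C is unmoved: top at (279,297) in the crop, tail holes at (260,228) and (307,236), nose away from the camera. I turn to match its yaw of 71.3.

```bash
python3 -m handwheel '[[0.4,0,0,0.3,0,0,-0.95],[0.4,0,0,0.3,0,0,-0.95],[0.4,0,0,0.3,0,0,-0.95],[0.4,0,0,0.3,0,0,-0.95],[0.4,0,0,0.3,0,0,-0.95]]' >/dev/null
python3 -m handwheel '[[0.4,0,0,0.3,0,0,-0.95],[0.4,0,0,0.3,0,0,-0.95],[0.4,0,0,0.3,0,0,-0.95],[0.4,0,0,0.3,0,0,-0.95],[0.4,0,0,0.3,0,0,-0.95]]' >/dev/null
python3 -m handwheel '[[0.4,0,0,0,0,0,-0.95],[0.4,0,0,0,0,0,-0.95],[0.4,0,0,0,0,0,-0.95],[0.4,0,0,0,0,0,-0.95],[0.4,0,0,0,0,0,-0.95]]' >/dev/null
python3 -m handwheel '[[0.4,0,0,0,0,0,-0.95],[0.4,0,0,0,0,0,-0.95],[0.4,0,0,0,0,0,-0.95],[0.4,0,0,0,0,0,-0.95],[0.4,0,0,0,0,0,-0.95]]' >/dev/null
python3 -m handwheel '[[0.4,0,0,0,0,0,-0.95],[0.4,0,0,0,0,0,-0.95],[0.4,0,0,0,0,0,-0.95],[0.4,0,0,0,0,0,-0.95],[0.4,0,0,0,0,0,-0.95]]' >/dev/null
python3 -m handwheel '[[0.4,0,0,0,0,0,-0.95],[0.4,0,0,0,0,0,-0.95],[0.4,0,0,0,0,0,-0.95],[0.4,0,0,0,0,0,-0.95],[0.4,0,0,0,0,0,-0.75]]' >/dev/null
python3 -m handwheel '[[0.4,0,0,0,0,0,0],[0.4,0,0,0,0,0,0]]'
python3 -c "
from h import *
plan([.4397,.3832,.1955],[180,0,71.3])"
```

```text
clock: 39.12
tool_pos: [0.4405, 0.3044, 0.3391]
orientation: [-179.9, -0.3, 71.3]
force: [-1.1, -0.5, 0.5]
opening: 0.0619
gripper_force: 0.0
shift(now axes) [ 2.95 -1.04  5.76] turn [-0.01 -0.05 -0.01] shift(after turn axes) [ 2.98 -1.04  5.74]
```

```bash
python3 -m handwheel '[[0.4,0.98,-0.35,0.3,0,0,0],[0.4,0.98,-0.35,0.3,0,0,0],[0.4,0.99,-0.34,0.4,0,0,0],[0.4,0,0,0.95,0,-0.05,0],[0.4,0,0,0.95,0,0,0]]' >/dev/null
python3 -m handwheel '[[0.4,0,0,0.95,0,0,0],[0.4,0,0,0.95,0,0,0],[0.4,0,0,0.95,0,0,0],[0.4,0,0,0,0,0,0]]'
python3 -m handwheel '[[-1,0,0,0,0,0,0],[-1,0,0,0,0,0,0],[-1,0,0,0,0,0,0],[-1,0,0,0,0,0,0],[-1,0,0,0,0,0,0]]'
python3 -m handwheel '[[-1,0,0,-0.6,0,0,0],[-1,0,0,-1,0,0,0],[-1,0,0,-1,0,0,0],[-1,0,0,-1,0,0,0],[-1,0,0,-1,0,0,0]]'
python3 -m handwheel '[[-1,0,0,-1,0,0,0.95],[-1,0,0,-1,0,0,0.95],[-1,0,0,-1,0,0,0.95],[-1,0,0,-1,0,0,0.95],[-1,0,0,-1,0,0,0.95]]' >/dev/null
python3 -m handwheel '[[-1,0,0,0,0,0,0.95],[-1,0,0,0,0,0,0.95],[-1,0,0,0,0,0,0.95],[-1,0,0,0,0,0,0.95],[-1,0,0,0,0,0,0.95]]' >/dev/null
python3 -m handwheel '[[-1,0,0,0,0,0,0.95],[-1,0,0,0,0,0,0.95],[-1,0,0,0,0,0,0.95],[-1,0,0,0,0,0,0.95],[-1,0,0,0,0,0,0.95]]' >/dev/null
python3 -m handwheel '[[-1,0,0,0,0,0,0.95],[-1,0,0,0,0,0,0.95],[-1,0,0,0,0,0,0.95],[-1,0,0,0,0,0,0.95],[-1,0,0,0,0,0,0.95]]' >/dev/null
python3 -m handwheel '[[-1,0,0,0,0,0,0.95],[-1,0,0,0,0,0,0.95],[-1,0,0,0,0,0,0.95],[-1,0,0,0,0,0,0.95],[-1,0,0,0,0,0,0.95]]' >/dev/null
python3 -m handwheel '[[-1,0,0,0,0,0,0.95],[-1,0,0,0,0,0,0.95],[-1,0,0,0,0,0,0.95],[-1,0,0,0,0,0,0.95],[-1,0,0,0,0,0,0.75]]' >/dev/null
python3 -m handwheel '[[-1,0,0,0,0,0,0],[-1,0,0,0,0,0,0]]' 
python3 -c "
from h import *
p,r=slope(.305,.07);plan(p+F.apply([-.0035,0,0]),[180,0,-98.4])"
```

```text
clock: 40.25
tool_pos: [0.4383, 0.3837, 0.1932]
orientation: [-179.9, 0.3, 71.4]
force: [-0.5, -1.5, 0.4]
opening: 0.0617
gripper_force: 0.0
clock: 40.88
tool_pos: [0.4391, 0.3834, 0.1963]
orientation: [-180.0, -0.0, 71.4]
force: [-1.1, -0.1, 4.9]
opening: 0.0259
gripper_force: 30.0
clock: 41.5
tool_pos: [0.439, 0.3831, 0.3125]
orientation: [-180.0, -0.0, 71.4]
force: [-0.1, 0.2, 0.5]
opening: 0.026
gripper_force: 30.0
clock: 45.5
tool_pos: [0.4391, 0.3831, 0.4362]
orientation: [180.0, 0.0, -98.3]
force: [-0.1, -0.2, -0.1]
opening: 0.0261
gripper_force: 30.0
shift(now axes) [ 13.74 -11.48   1.27] turn [0.01 0.   0.02] shift(after turn axes) [ 13.71 -11.51   1.29]
```

```bash
python3 -m handwheel '[[-1,0.98,-0.82,0,0,0,0],[-1,0.98,-0.82,0,0,0,0],[-1,0.98,-0.82,0,0,0,0],[-1,0.98,-0.82,0,0,0,0],[-1,0.98,-0.82,0,0,0,0]]' >/dev/null
python3 -m handwheel '[[-1,0.98,-0.82,0,0,0,0],[-1,0.98,-0.82,0,0,0,0],[-1,0.98,-0.82,0,0,0,0],[-1,0.98,-0.82,0,0,0,0],[-1,0.98,-0.82,0.2,0,0,0]]' >/dev/null
python3 -m handwheel '[[-1,0.98,-0.82,0.25,0,0,0],[-1,0.98,-0.82,0.25,0,0,0],[-1,0.98,-0.82,0.3,0,0,0],[-1,0.98,-0.83,0.27,0,0,0],[-1,0,0,0,0,-0.83,0]]' >/dev/null
python3 -m handwheel '[[-1,0,0,0,0,-0.83,0],[-1,0,0,0,0,-0.83,0],[-1,0,0,0,0,-0.83,0],[-1,0,0,0,0,-0.85,0],[-1,0,0,0,0,0,0]]' >/dev/null
python3 -m handwheel '[[-1,0,0,0,0,0,0],[-1,0,0,0,0,0,0]]'
python3 - <<'E'
from h import *
plan(*slope(.305,0.003))
s,o=look('w10',1);im=s['color'].astype(int);q=im[190:250,240:330]
m=(q[:,:,0]>150)&(q[:,:,2]<110)&(q[:,:,1]>100); ys,xs=np.where(m); print('nose',xs.min()+240,xs.max()+240)
for v in(140,170,190):
    r=im[v]; ok=(r.max(1)-r.min(1)<40)&(r.max(1)>100); i=np.where(ok[235:335])[0]+235; print(v,i[0],i[-1])
E
```

```text
clock: 48.25
tool_pos: [0.6733, 0.0024, 0.4036]
orientation: [179.9, 24.9, -98.4]
force: [-0.2, -0.2, 0.4]
opening: 0.0262
gripper_force: 30.0
shift(now axes) [ 0.01 -0.16  2.65] turn [ 0.   -0.01 -0.02] shift(after turn axes) [ 0.01 -0.16  2.65]
nose 269 294
140 247 316
170 248 313
190 247 314
```

```bash
python3 -m handwheel '[[-1,0,0,0.7,0,0,0],[-1,0,0,0.7,0,0,0],[-1,0,0,0.6,0,0,0],[-1,0,0,0.4,0,0,0],[-1,0,0,0.2,0,0,0]]' >/dev/null
python3 -m handwheel '[[-1,0,0,0.05,0,0,0],[-1,0,0,0,0,0,0]]'
python3 -m handwheel '[[-1,0,0,0.03,0,0,0],[-1,0,0,0,0,0,0]]'
python3 -m handwheel '[[0.2,0,0,0,0,0,0],[0.2,0,0,0,0,0,0],[0.2,0,0,0,0,0,0],[0.2,0,0,-0.6,0,0,0],[0.2,0,0,-1,0,0,0]]'
python3 -m handwheel '[[0.4,0,0,-1,0,0,0],[0.4,0,0,-0.5,0,0,0],[0.4,0,0,0,0,0.83,0],[0.4,0,0,0,0,0.83,0],[0.4,0,0,0,0,0.83,0]]'
python3 - <<'E'
from h import *
s,o=look('w11',1)
im=np.load('w4.npy',allow_pickle=True)
a=snapshot('side'); u,v=map(int,proj(a,[.67,0,.12])); 
save('p3.png',np.hstack([cv2.resize(s['color'][:280,140:420],(400,400)),cv2.resize(a['color'][v-60:v+60,u-60:u+60],(400,400),interpolation=cv2.INTER_CUBIC)]))
E
```

```text
clock: 49.18
tool_pos: [0.6775, 0.0296, 0.3441]
orientation: [180.0, 25.0, -98.4]
force: [-0.1, -0.0, -0.2]
opening: 0.0258
gripper_force: 30.0
clock: 49.42
tool_pos: [0.6774, 0.0299, 0.3433]
orientation: [180.0, 25.0, -98.4]
force: [-0.9, 0.2, -1.0]
opening: 0.0259
gripper_force: 30.0
clock: 50.05
tool_pos: [0.6749, 0.013, 0.3797]
orientation: [179.9, 25.0, -98.4]
force: [0.2, 0.2, 0.2]
opening: 0.0524
gripper_force: 0.0
clock: 50.68
tool_pos: [0.6726, -0.0026, 0.4135]
orientation: [180.0, 9.9, -98.4]
force: [0.3, -0.2, 0.2]
opening: 0.0617
gripper_force: 0.0
```

View pics/p3.png

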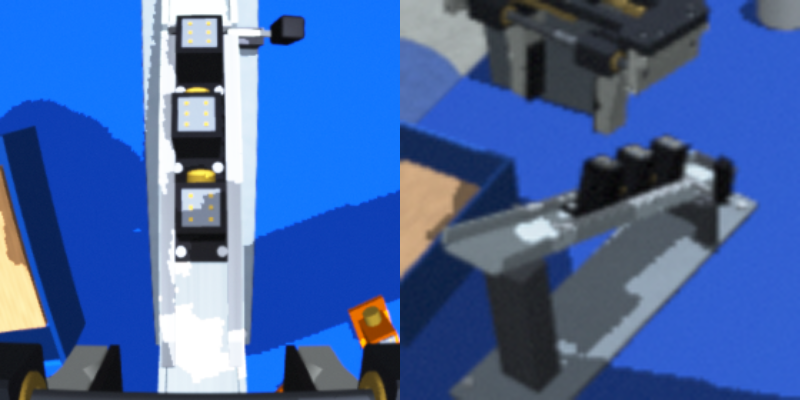

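All three housings are queued nose downhill behind the shut gate: tops at (200,33), (195,113) and (203,207), knob at (290,28). Next I open the gate, gripping offset to the robot side to clear the queue.

```bash
python3 -m handwheel '[[0.4,0,0,0,0,0.83,0],[0.4,0,0,0,0,0.83,0],[0.4,-0.9,0.8,0,0,0,0],[0.4,0,0,0,0,0,0.94],[0.4,0,0,0,0,0,0.94]]' >/dev/null
python3 -m handwheel '[[0.4,0,0,0,0,0,0.94],[0.4,0,0,0,0,0,0.94],[0.4,0,0,0,0,0,0.94],[0.4,0,0,0,0,0,0.94],[0.4,0,0,0,0,0,0.94]]' >/dev/null
python3 -m handwheel '[[0.4,0,0,0,0,0,0.94],[0.4,0,0,0,0,0,0.94],[0.4,0,0,0,0,0,0.94],[0.4,0,0,0,0,0,0.94],[0.4,0,0,0,0,0,0.94]]' >/dev/null
python3 -m handwheel '[[0.4,0,0,0,0,0,0.94],[0.4,0,0,0,0,0,0.94],[0.4,0,0,0,0,0,0.94],[0.4,0,0,0,0,0,0.94],[0.4,0,0,0,0,0,0]]'
python3 -c "
from h import *
p=O+F.apply([-.059,-.1,.27]);print(p);plan(p,[180,0,171.8])"
```

```text
clock: 53.28
tool_pos: [0.6561, 0.0225, 0.4133]
orientation: [179.8, -0.1, 171.4]
force: [0.7, 0.3, -0.1]
opening: 0.0614
gripper_force: 0.0
[ 0.60334031 -0.09756252  0.27      ]
shift(now axes) [ 1.36 -5.09  5.71] turn [ 0.04 -0.01 -0.07] shift(after turn axes) [ 1.4  -5.05  5.73]
```

```bash
python3 -m handwheel '[[0.4,0.35,-0.85,0,0,0,0],[0.4,0.35,-0.85,0,0,0,0],[0.4,0.35,-0.85,0,0,0,0],[0.4,0.35,-0.85,0,0,0,0],[0.4,0,-0.85,0,0,0,-0.07]]' >/dev/null
python3 -m handwheel '[[0.4,0,-0.83,0,0,0,0],[0.4,0,0,0.95,0,0,0],[0.4,0,0,0.95,0,0,0],[0.4,0,0,0.95,0,0,0],[0.4,0,0,0,0,0,0]]'
python3 -c "
from h import *
p=O+F.apply([-.059,-.1006,.27]);plan(p,[180,0,171.8])"
```

```text
clock: 54.52
tool_pos: [0.6019, -0.0982, 0.34]
orientation: [179.9, -0.3, 171.8]
force: [0.7, -0.7, 1.0]
opening: 0.0614
gripper_force: 0.0
shift(now axes) [-0.07  0.    2.8 ] turn [ 0.01 -0.04 -0.01] shift(after turn axes) [-0.05  0.01  2.8 ]
```

```bash
python3 -m handwheel '[[0.4,0,0,0.95,0,0,0],[0.4,0,0,0.95,0,0,0],[0.4,0,0,0.9,0,0,0],[-1,0,0,0,0,0,0],[-1,0,0,0,0,0,0]]'
python3 -m handwheel '[[-1,0,0,0,0,0,0],[-1,0,0,0,0,0,0],[-1,0,0,0,0,0,0],[-1,0,0,0,0,0,0],[-1,0,0,0,0,0,0]]'
python3 -m handwheel '[[-1,0.35,0,0,0,0,0],[-1,0.35,0,0,0,0,0],[-1,0.35,0,0,0,0,0],[-1,0.35,0,0,0,0,0],[-1,0.2,0,0,0,0,0]]'
python3 -m handwheel '[[-1,0.1,0,0,0,0,0],[-1,0,0,0,0,0,0]]'
python3 -m handwheel '[[-1,0.1,0,0,0,0,0],[-1,0,0,0,0,0,0]]'
```

```text
clock: 55.15
tool_pos: [0.6033, -0.0974, 0.2734]
orientation: [179.9, 0.1, 171.8]
force: [0.2, 0.1, 0.7]
opening: 0.0468
gripper_force: 0.0
clock: 55.78
tool_pos: [0.6025, -0.0983, 0.2722]
orientation: [180.0, -0.1, 171.8]
force: [-0.9, -6.5, 1.9]
opening: 0.0132
gripper_force: 30.0
clock: 56.4
tool_pos: [0.5627, -0.0927, 0.2722]
orientation: [180.0, -0.0, 171.8]
force: [0.3, -9.3, -0.8]
opening: 0.0135
gripper_force: 30.0
clock: 56.65
tool_pos: [0.5601, -0.0923, 0.2722]
orientation: [180.0, -0.1, 171.8]
force: [-1.1, -8.1, 1.8]
opening: 0.0138
gripper_force: 30.0
clock: 56.9
tool_pos: [0.558, -0.092, 0.2722]
orientation: [180.0, -0.0, 171.8]
force: [1.4, -8.9, -0.0]
opening: 0.014
gripper_force: 30.0
```

```bash
python3 -m handwheel '[[-1,0.1,0,0,0,0,0],[-1,0,0,0,0,0,0]]'
python3 -m handwheel '[[0.6,0,0,0,0,0,0],[0.6,0,0,0,0,0,0],[0.6,0,0,0,0,0,0],[0.6,0,0,0,0,0,0],[0.6,0,0,-0.6,0,0,0]]' >/dev/null
python3 -m handwheel '[[0.6,0,0,-1,0,0,0],[0.6,0,0,-1,0,0,0],[0.6,0,0,-1,0,0,0],[0.6,1,0,-1,0,0,0],[0.6,1,0,0,0,0,0]]'
python3 -m handwheel '[[0.6,1,0,0,0,0,0],[0.6,0,0,0,0,0,0]]' >/dev/null
python3 - <<'E'
from h import *
s,o=look('w12',1)
a=snapshot('scene'); u,v=map(int,proj(a,[.65,-.07,.1])); 
save('p4.png',np.hstack([cv2.resize(s['color'],(400,300)),cv2.resize(a['color'][v-45:v+45,u-60:u+60],(400,300),interpolation=cv2.INTER_CUBIC)]));np.save('p4.npy',a)
E
```

```text
clock: 57.15
tool_pos: [0.5572, -0.0919, 0.2723]
orientation: [180.0, 0.2, 171.8]
force: [9.3, -12.7, -8.1]
opening: 0.0137
gripper_force: 30.0
clock: 58.4
tool_pos: [0.5062, -0.0835, 0.39]
orientation: [179.8, 0.2, 171.8]
force: [-0.1, 0.3, -0.6]
opening: 0.07
gripper_force: 0.0
```

View pics/p4.png

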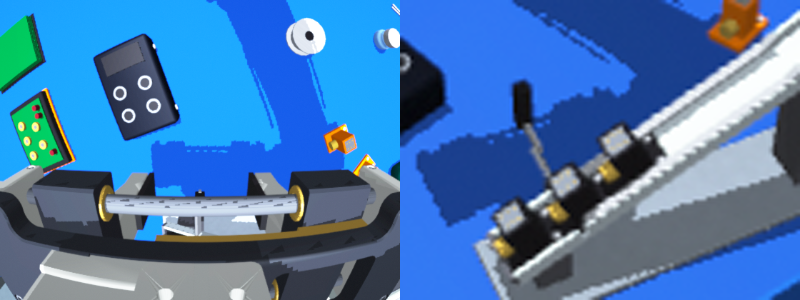

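The gate is open (end stop felt), and the scene view shows the three housings run down with the front one at the stop, at (512,240). Next I turn and go to the outlet pocket.

```bash
python3 -m handwheel '[[0.6,0,0,0,0,0,-0.94],[0.6,0,0,0,0,0,-0.94],[0.6,0,0,0,0,0,-0.94],[0.6,0,0,0,0,0,-0.94],[0.6,0,0,0,0,0,-0.94]]' >/dev/null
python3 -m handwheel '[[0.6,0,0,0,0,0,-0.94],[0.6,0,0,0,0,0,-0.94],[0.6,0,0,0,0,0,-0.94],[0.6,0,0,0,0,0,-0.94],[0.6,0,0,0,0,0,-0.94]]' >/dev/null
python3 -m handwheel '[[0.6,0,0,0,0,0,-0.94],[0.6,0,0,0,0,0,-0.94],[0.6,0,0,0,0,0,-0.94],[0.6,0,0,0,0,0,-0.94],[0.6,0,0,0,0,0,-0.94]]' >/dev/null
python3 -m handwheel '[[0.6,0,0,0,0,0,-0.94],[0.6,0,0,0,0,0,0],[0.6,0,0,0,0,0,0]]'
python3 -c "
from h import *
p,r=slope(.025,.12,.197);p+=F.apply([-.003,0,0]);print(p);plan(p,[180,0,-98.4]);plan(p,r)"
```

```text
clock: 61.0
tool_pos: [0.4818, -0.08, 0.3869]
orientation: [179.9, 0.1, -98.1]
force: [-0.2, 0.4, -0.3]
opening: 0.07
gripper_force: 0.0
[ 0.6349042  -0.27115147  0.33286503]
shift(now axes) [ 6.71 -7.14  2.14] turn [0.01 0.02 0.05] shift(after turn axes) [ 6.67 -7.17  2.16]
shift(now axes) [ 6.71 -7.14  2.14] turn [ 0.01 -4.15  0.02] shift(after turn axes) [ 6.98 -7.15 -0.87]
```

```bash
python3 -m handwheel '[[0.4,0.84,-0.89,0,0,0,0],[0.4,0.84,-0.89,0,0,0,0],[0.4,0.84,-0.89,0.1,0,0,0],[0.4,0.84,-0.89,0.4,0,0,0],[0.4,0.84,-0.89,0.4,0,0,0]]' >/dev/null
python3 -m handwheel '[[0.4,0.84,-0.89,0.4,0,0,0],[0.4,0.84,-0.89,0.4,0,0,0],[0.4,0.84,-0.89,0.4,0,0,0],[0.2,0,0,0,0,-0.83,0],[0.2,0,0,0,0,-0.83,0]]' >/dev/null
python3 -m handwheel '[[0.2,0,0,0,0,-0.83,0],[0.2,0,0,0,0,-0.83,0],[0.2,0,0,0,0,-0.83,0.03],[0.2,0,0,0,0,0,0],[0.2,0,0,0,0,0,0]]'
python3 - <<'E'
from h import *
p,r=slope(.025,.0,.197);p+=F.apply([-.003,0,0]);plan(p,r)
s,o=look('w13',1);save('w13c.png',s['color'][:300,150:420],2)
p2,_=slope(.025,.046,0);R=Ro.from_euler('xyz',o['orientation'],degrees=True);T=np.array(s['tool_from_camera'])
im=s['color'].astype(int);mx=im.max(2);mn=im.min(2);g=((mx-mn<50)&(mx>90)&(mx<235)).astype(np.uint8)
q=(im[:,:,0]>150)&(im[:,:,2]<110)&(im[:,:,1]>100);n,l,st,c=cv2.connectedComponentsWithStats(q.astype(np.uint8))
print([(st[i].tolist(),np.round(c[i],1)) for i in range(1,n) if st[i,4]>15])
E
```

```text
clock: 62.88
tool_pos: [0.6345, -0.2711, 0.3336]
orientation: [179.8, 24.9, -98.2]
force: [0.7, -0.1, 0.3]
opening: 0.0525
gripper_force: 0.0
shift(now axes) [ 0.   -0.03  4.83] turn [ 0.03 -0.01 -0.01] shift(after turn axes) [ 0.01 -0.02  4.83]
[([271, 172, 18, 16, 270], array([279.6, 179.1])), ([270, 225, 17, 17, 268], array([277.9, 232.8])), ([168, 263, 11, 49, 188], array([171.5, 288.4])), ([385, 263, 11, 49, 202], array([391. , 287.9])), ([184, 310, 309, 28, 2566], array([350.3, 327.9]))]
```

View pics/w13c.png

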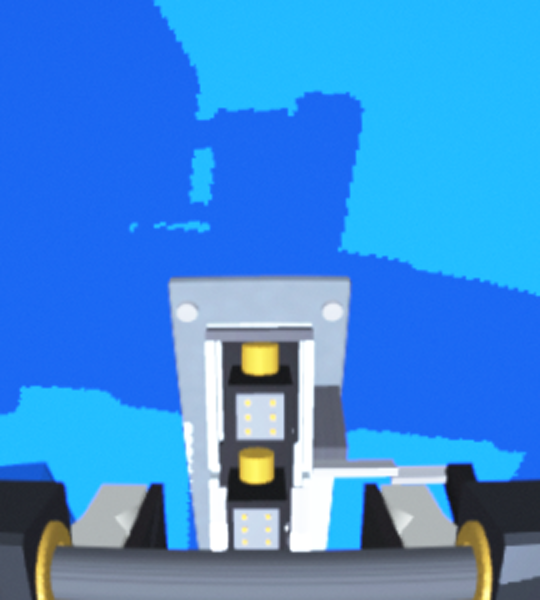

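The front housing sits at the stop: nose at (260,358), top at (260,416), centred between the fingers. The knob, at (460,480), is clear of them.

Run:
```python
from h import *
s,o=np.load('w13.npy',allow_pickle=True);N=F.apply(nrm);P0=O+F.apply(np.array([0,-.156,.035])+nrm*.046)
c,d=wray(s,o,280,208);X=c+d*(N@(P0-c))/(N@d);X=F.inv().apply(X-O);q=X-nrm*.046
print(X, 'v',(q[1]+.156)/C_)
```

```text
[-0.00359321 -0.15408617  0.08664782] v 0.023561829433634822
```

```bash
python3 -m handwheel '[[0.2,0,0,0.97,0,0,0],[0.2,0,0,0.97,0,0,0],[0.2,0,0,0.97,0,0,0],[0.2,0,0,0.97,0,0,0],[0.2,0,0,0.6,0,0,0]]' 
python3 -m handwheel '[[0.2,0,0,0.33,0,0,0],[0.2,0,0,0,0,0,0],[-1,0,0,0,0,0,0],[-1,0,0,0,0,0,0],[-1,0,0,0,0,0,0]]'
python3 -m handwheel '[[-1,0,0,0,0,0,0],[-1,0,0,0,0,0,0]]'
```

```text
clock: 63.55
tool_pos: [0.6408, -0.2229, 0.2314]
orientation: [179.8, 25.0, -98.2]
force: [-0.4, -0.5, 0.8]
opening: 0.0526
gripper_force: 0.0
clock: 64.18
tool_pos: [0.6414, -0.2208, 0.2254]
orientation: [179.9, 25.0, -98.2]
force: [1.2, -0.6, 1.0]
opening: 0.0284
gripper_force: 0.8
clock: 64.42
tool_pos: [0.6416, -0.2208, 0.2254]
orientation: [179.9, 25.0, -98.2]
force: [0.4, -1.1, 3.0]
opening: 0.0259
gripper_force: 30.0
```

```bash
python3 -m handwheel '[[-1,0,0,-0.3,0,0,0],[-1,0,0,-0.6,0,0,0],[-1,0,0,-1,0,0,0],[-1,0,0,-1,0,0,0],[-1,0,0,-1,0,0,0]]' 
python3 -m handwheel '[[-1,0,0,-1,0,0,0],[-1,0,0,0,0,0.83,0],[-1,0,0,0,0,0.83,0],[-1,0,0,0,0,0.83,0],[-1,0,0,0,0,0.83,0]]' >/dev/null
python3 -m handwheel '[[-1,0,0,0,0,0.83,0],[-1,0,0,0,0,0,-0.8],[-1,0,0,0,0,0,-0.8],[-1,0,0,0,0,0,-0.8],[-1,0,0,0,0,0,-0.8]]' >/dev/null
python3 -m handwheel '[[-1,0,0,0,0,0,0],[-1,0,0,0,0,0,0]]'
python3 - <<'E'
from h import *
plan([.419,-.276,.30],[180,0,-79])
s,o=np.load('w12.npy',allow_pickle=True);im=cv2.cvtColor(s['color'],cv2.COLOR_RGB2HSV)
for k,m in {'cover?':cv2.inRange(s['color'],(0,0,0),(75,75,80))}.items():
    m[240:]=0;c,_=cv2.findContours(m,0,2)
    for q in c:
        if cv2.contourArea(q)>1500: b=cv2.boxPoints(cv2.minAreaRect(q)); print(np.round(b),[np.round(wz(s,o,*p,.04)[:2],3) for p in b])
a=np.load('p4.npy',allow_pickle=True).item()
for n,(x,y) in {'unit':(.44,-.382),'cover':(.395,-.169)}.items(): print(n,proj(a,[x,y,.03])*1.4)
E
```

```text
clock: 65.05
tool_pos: [0.6352, -0.2621, 0.3149]
orientation: [179.8, 25.0, -98.2]
force: [0.6, -0.0, -0.1]
opening: 0.0255
gripper_force: 30.0
clock: 66.55
tool_pos: [0.6341, -0.272, 0.3364]
orientation: [179.9, 0.2, -79.1]
force: [-0.7, -0.1, -0.1]
opening: 0.0261
gripper_force: 30.0
shift(now axes) [-1.47  8.47  1.47] turn [ 0.01  0.03 -0.01] shift(after turn axes) [-1.49  8.48  1.45]
[[127.  74.]
 [208.  45.]
 [254. 168.]
 [173. 198.]] [array([ 0.331, -0.225]), array([ 0.321, -0.132]), array([ 0.455, -0.106]), array([ 0.474, -0.198])]
unit [200.44277016 395.2189331 ]
cover [288.49041734 336.03682834]
```

```bash
python3 -m handwheel '[[-1,-0.16,0.94,0,0,0,0],[-1,-0.16,0.94,0,0,0,0],[-1,-0.16,0.94,0,0,0,0],[-1,-0.16,0.94,0,0,0,0],[-1,-0.16,0.94,0,0,0,0]]' >/dev/null
python3 -m handwheel '[[-1,-0.16,0.94,0.3,0,0,0],[-1,-0.16,0.94,0.4,0,0,0],[-1,-0.16,0.94,0.4,0,0,0],[-1,-0.18,0.95,0.4,0,0.03,0],[-1,0,0,0,0,0,0]]' >/dev/null
python3 -m handwheel '[[-1,0,0,0,0,0,0]]'
python3 - <<'E'
from h import *
plan([.419,-.276,.198],[180,0,-79])
s,o=look('w14',1); im=s['color']
hsv=cv2.cvtColor(im,cv2.COLOR_RGB2HSV); m=cv2.inRange(hsv,(5,150,120),(18,255,255)); g=cv2.inRange(hsv,(50,120,40),(85,255,200))
for k,q in(('orange',m),('green',g)):
    c,_=cv2.findContours(q,0,2)
    for x in c:
        if cv2.contourArea(x)>150:
            b=cv2.boxPoints(cv2.minAreaRect(x)); print(k,cv2.contourArea(x),np.round(b).tolist(),[np.round(wz(s,o,*p,.02)[:2],3).tolist() for p in b])
E
```

```text
clock: 67.92
tool_pos: [0.4199, -0.2768, 0.2994]
orientation: [180.0, -0.1, -79.0]
force: [0.7, 0.7, -0.1]
opening: 0.0263
gripper_force: 30.0
shift(now axes) [-0.04  0.03  4.06] turn [ 0.   -0.01  0.01] shift(after turn axes) [-0.04  0.03  4.06]
green 1014.5 [[420.0, 154.0], [420.0, 9.0], [429.0, 9.0], [429.0, 154.0]] [[0.312, -0.346], [0.337, -0.471], [0.329, -0.474], [0.303, -0.348]]
```

Run:
```python
from h import *
s,o=np.load('w14.npy',allow_pickle=True); im=s['color']
hsv=cv2.cvtColor(im,cv2.COLOR_RGB2HSV); g=cv2.inRange(hsv,(45,90,30),(90,255,255)); g[300:]=0
g=cv2.morphologyEx(g,cv2.MORPH_CLOSE,np.ones((25,25)))
c,_=cv2.findContours(g,0,2)
for x in c:
    if cv2.contourArea(x)>400:
        b=cv2.boxPoints(cv2.minAreaRect(x)); print(cv2.contourArea(x),np.round(b).tolist(),[np.round(wz(s,o,*p,.02)[:2],3).tolist() for p in b])
```

```text
16027.5 [[204.0, 23.0], [358.0, 23.0], [358.0, 130.0], [204.0, 130.0]] [[0.51, -0.417], [0.388, -0.44], [0.371, -0.353], [0.493, -0.329]]
13481.5 [[420.0, 0.0], [517.0, 0.0], [517.0, 159.0], [420.0, 159.0]] [[0.338, -0.479], [0.233, -0.528], [0.203, -0.369], [0.311, -0.342]]
```

The unit's board confirms it: centre (0.4405, -0.385), yaw 11°, so the spot is (0.4195, -0.277). I lower the housing there.

```bash
python3 -m handwheel '[[-1,0,0,0.9,0,0,0],[-1,0,0,0.9,0,0,0],[-1,0,0,0.9,0,0,0],[-1,0,0,0.8,0,0,0],[-1,0,0,0.4,0,0,0]]' >/dev/null
python3 -m handwheel '[[-1,0,0,0.1,0,0,0],[-1,0,0,0,0,0,0]]'
python3 -m handwheel '[[-1,0,0,0.06,0,0,0],[-1,0,0,0,0,0,0]]'
python3 -m handwheel '[[-1,0,0,0.06,0,0,0],[-1,0,0,0,0,0,0]]'
```

```text
clock: 68.85
tool_pos: [0.4197, -0.2767, 0.1992]
orientation: [180.0, -0.0, -78.9]
force: [-0.7, 0.2, 0.5]
opening: 0.0261
gripper_force: 30.0
clock: 69.1
tool_pos: [0.4195, -0.2767, 0.1978]
orientation: [180.0, -0.0, -78.9]
force: [0.2, 0.3, -0.0]
opening: 0.0256
gripper_force: 30.0
clock: 69.35
tool_pos: [0.4195, -0.2767, 0.1977]
orientation: [180.0, -0.1, -78.9]
force: [-4.0, 4.4, 20.5]
opening: 0.026
gripper_force: 30.0
```

Contact with the bench. I release, retreat and check.

```bash
python3 -m handwheel '[[0.3,0,0,-0.03,0,0,0],[0.3,0,0,0,0,0,0],[0.3,0,0,0,0,0,0],[0.3,0,0,0,0,0,0],[0.3,0,0,-0.6,0,0,0]]' 
python3 -m handwheel '[[0.3,0,0,-1,0,0,0],[0.3,0,0,-1,0,0,0],[0.3,0,0,-1,0,0,0],[0.3,0,0,-1,0,0,0],[0.3,0,0,-1,0,0,0]]'
python3 -m handwheel '[[0.3,-1,0,-1,0,0,0],[0.3,-1,0,-0.5,0,0,0],[0.3,-1,0,0,0,0,0],[0.3,0,0,0,0,0,0],[0.3,0,0,0,0,0,0]]'
python3 - <<'E'
from h import *
s,o=look('w15',1);tops(s,o)
q=(lambda im:(im[:,:,0]>150)&(im[:,:,2]<110)&(im[:,:,1]>100))(s['color'].astype(int));q[300:]=0
n,l,st,c=cv2.connectedComponentsWithStats(q.astype(np.uint8));print([(st[i,4],np.round(c[i]),np.round(wz(s,o,*c[i],.025)[:2],3)) for i in range(1,n) if st[i,4]>60])
a=snapshot('scene');b=snapshot('side')
def cr(s,p,w):
    u,v=map(int,proj(s,p)); return cv2.resize(s['color'][max(v-w,0):v+w,max(u-w,0):u+w],(380,380),interpolation=cv2.INTER_CUBIC)
save('fin.png',np.hstack([cr(a,[.56,-.15,.06],110),cr(b,[.6,-.1,.06],90)]))
E
```

```text
clock: 69.97
tool_pos: [0.4188, -0.2765, 0.2106]
orientation: [179.8, 0.0, -78.9]
force: [0.3, 0.1, 0.4]
opening: 0.0565
gripper_force: 0.0
clock: 70.6
tool_pos: [0.4193, -0.2765, 0.3372]
orientation: [179.9, -0.0, -78.9]
force: [-0.2, 0.3, -0.8]
opening: 0.0569
gripper_force: 0.0
clock: 71.22
tool_pos: [0.4052, -0.2031, 0.374]
orientation: [179.9, -0.0, -78.9]
force: [0.1, -0.0, 0.4]
opening: 0.0566
gripper_force: 0.0
241 [245.5 210.8] [ 0.4354 -0.179 ] edge 11.0 dark 0.77
220 [280.9 210. ] [ 0.401  -0.1866] edge 11.1 dark 0.65
255 [247.1 247.4] [ 0.4276 -0.1403] edge 11.5 dark 0.67
272 [281.2 247.3] [ 0.3931 -0.1474] edge 11.1 dark 0.47
857 [199.2 258.5] [ 0.4763 -0.1167] edge 70.7 dark 0.19
433 [  7.7 407.2] [0.9243 0.4   ] edge 65.6 dark 0.6
124 [433.3 417. ] [0.0821 0.1198] edge 84.8 dark 0.28
[(np.int32(447), array([281.,  63.]), array([ 0.429, -0.329])), (np.int32(95), array([ 58., 189.]), array([ 0.675, -0.153])), (np.int32(127), array([163., 281.]), array([ 0.522, -0.065])), (np.int32(110), array([399., 278.]), array([ 0.244, -0.124]))]
```

View pics/fin.png

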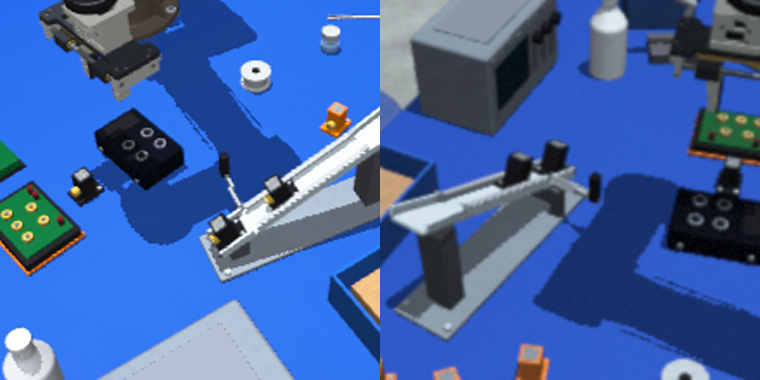

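Run:
```python
from h import *
from scipy.optimize import fsolve
s,o=look('w16',1);im=s['color'].astype(int)
pix=lambda X:fsolve(lambda q:(wz(s,o,*q,X[2])-X)[:2],[281,120])
for n,X in dict(top=[.4195,-.277,.046],nose=[.425,-.302,.03]).items(): print(n,np.round(pix(np.array(X)),1))
mx=im.max(2);mn=im.min(2)
g=((mx-mn<60)&(mx>85)).astype(np.uint8);n,l,st,c=cv2.connectedComponentsWithStats(g)
for i in range(1,n):
    if st[i,4]>80 and 40<c[i][1]<180 and 230<c[i][0]<330:print('grey',st[i].tolist(),np.round(wz(s,o,*c[i],.046)[:2],4))
q=((im[:,:,0]>140)&(im[:,:,2]<110)&(im[:,:,1]>90)).astype(np.uint8);n,l,st,c=cv2.connectedComponentsWithStats(q)
for i in range(1,n):
    if st[i,4]>40 and c[i][1]<180 and 200<c[i][0]<360:print('brass',st[i].tolist(),np.round(c[i]),np.round(wz(s,o,*c[i],.03)[:2],4))
a=snapshot('scene');A=a['color'].astype(int)
# dark profile along the chute, 30 mm above the floor
f=lambda v:A[tuple(np.round(proj(a,O+F.apply(np.array([-.003,-.156+v*C_,.035+v*S_])+nrm*.03))[::-1]).astype(int))].max()
print([(int(v*1000),int(f(v))) for v in np.arange(.005,.3,.01)])
```

```text
top [279.8 115.8]
nose [279.2  90.2]
grey [213, 0, 136, 62, 1584] [ 0.4328 -0.3472]
grey [265, 89, 33, 48, 1281] [ 0.4188 -0.278 ]
brass [213, 61, 136, 6, 462] [280.  64.] [ 0.4295 -0.3285]
[(5, 92), (15, 184), (24, 185), (34, 39), (44, 130), (54, 143), (64, 250), (75, 141), (84, 156), (94, 185), (104, 162), (114, 55), (124, 56), (134, 42), (145, 130), (154, 155), (164, 165), (175, 163), (184, 156), (194, 155), (204, 147), (214, 141), (224, 162), (234, 146), (244, 142), (254, 141), (264, 156), (274, 253), (285, 207), (295, 219)]
```

The placed housing measures (0.4188, -0.278), within 2 mm of the spot. One housing in the chute rests higher than expected, so I check whether it is still moving.

```bash
python3 -m handwheel '[[0.3,0,0,0,0,0,0],[0.3,0,0,0,0,0,0],[0.3,0,0,0,0,0,0],[0.3,0,0,0,0,0,0],[0.3,0,0,0,0,0,0]]' >/dev/null
python3 - <<'E'
from h import *
a=snapshot('scene');A=a['color'].astype(int);b=snapshot('side');B=b['color'].astype(int)
for h in (.02,.03,.044):
  for s,I in((a,A),(b,B)):
    f=lambda v:I[tuple(np.round(proj(s,O+F.apply(np.array([-.003,-.156+v*C_,.035+v*S_])+nrm*h))[::-1]).astype(int))].max()
    print(h,[int(f(v)) for v in np.arange(.005,.2,.005)])
E
```

```text
0.02 [236, 21, 27, 31, 23, 30, 22, 25, 210, 110, 253, 254, 253, 185, 184, 185, 187, 186, 187, 193, 182, 161, 20, 18, 21, 20, 21, 46, 68, 80, 220, 186, 220, 186, 186, 186, 186, 220, 185]
0.02 [15, 23, 22, 22, 21, 22, 21, 22, 26, 27, 27, 61, 90, 96, 103, 61, 35, 21, 15, 19, 18, 19, 21, 23, 23, 22, 23, 21, 21, 41, 102, 91, 108, 85, 94, 108, 97, 102, 124]
0.03 [93, 81, 183, 187, 185, 110, 39, 92, 130, 128, 142, 161, 250, 248, 141, 162, 156, 153, 185, 177, 162, 126, 56, 69, 55, 69, 42, 103, 129, 103, 155, 142, 164, 144, 163, 158, 156, 189, 154]
0.03 [16, 16, 16, 20, 22, 22, 23, 23, 22, 26, 69, 169, 149, 200, 202, 196, 128, 45, 15, 16, 19, 25, 25, 22, 21, 21, 22, 25, 33, 100, 174, 199, 200, 200, 200, 200, 202, 199, 199]
0.044 [229, 245, 153, 198, 201, 201, 40, 218, 251, 235, 234, 240, 189, 159, 249, 240, 239, 244, 239, 247, 239, 238, 126, 201, 201, 201, 106, 211, 212, 239, 240, 241, 212, 219, 211, 243, 246, 244, 246]
0.044 [178, 127, 133, 134, 134, 70, 52, 36, 28, 26, 70, 167, 167, 189, 201, 203, 201, 202, 202, 199, 153, 151, 144, 134, 111, 83, 64, 25, 41, 114, 173, 199, 202, 202, 201, 201, 201, 200, 200]
```

It is at rest at v ≈ 125 mm, lying straight under the lips, which is within the task's limits. All conditions are met, so I hand in.

```bash
python3 -c "
from plant import *
print(close_job())"
```

```text
the job is handed in; nothing more can be done
None
```

I handed the job in (no verdict came back): the front housing stands about 2 mm from the midway spot, nose to the unit, and the other two are nose downhill in the open feeder, though one stopped at v ≈ 125 mm instead of running down; I viewed 15 pictures, one over the limit of 14.

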